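# Raise the weighing-enclosure sash to its working-height mark

## Robot

A 6-joint arm with a two-finger parallel gripper is mounted at the origin on the work surface. World frame = base frame: x ahead of the robot, y to its left, z up, the work surface at z = 0. Lengths are in mm, angles in rad, forces in N, time in s.
With the tool pointing down it reaches from about 300 to 825 mm from the base axis. Payload 5.4 kg.
Tool frame: the origin (TCP) lies midway between the tips of the shut fingers; the grasp point (between the pads) lies 19 mm behind it; z points along the fingers, y is the direction in which the jaws open and shut (so a half turn about z gives the same grasp; the last joint's range is limited). The gripper opens to 92 mm and grips with 3 to 60 N. Pads are 20 mm wide; open, the fingers measure 128 mm over their backs; the gripper's body (75 mm by 189 mm) begins 69 mm behind the grasp point.
Start: joints at [1.129, 0.158, 1.597, -0, 1.386, -0.21], TCP at [132.106, 559.602, 214.601] pointing down, gripper open.
Joint ranges: [-2.91, 2.91], [-0.94, 2.29], [0.18, 2.7], [-1.29, 4.43], [0.17, 2.64], [-3, 3]. Speed limits (rad/s): [2.57, 2.57, 3.14, 3.14, 3.14, 3.14].

## Interface

Orientations are given as a unit quaternion [x, y, z, w].
In Python, from station import status, snapshot, get_calibration, arm gives the robot as it stands. The module is installed in compiled form; this text tells all that it offers.
- The arm moves only by the tool carry_out, never from a script. Its argument "targets" is a list of rows, each a list of 5 numbers: the shift along the world's x, y, z in cm, then the turn about the world's z in degrees, then the gripper command: -1 is shut, 1 is fully open, values between are in proportion. In form: [[dx, dy, dz, spin, hand], ...]. A call has 1 to 20 rows; each row shifts and turns the commanded pose from where the row before left it; what a row does not reach is not made up. A row lasts 1/10 s, in which the tool goes at most 50 mm and 8.59 degrees, less where a joint would pass 70% of its speed; a pose out of reach is approached as far as the arm can. A call with a gripper value outside its range is refused whole. The fingers move at their own pace and stop on an object; "newtons" is the grip in N (left out, the last holds). Time passes only in rows, so rows that do not move let the fingers close. It gives the time, the measured TCP pose, the force and the opening at its end, in the units of the state.
- status.state(): the state, without advancing time (a new reading comes with each control period).
- snapshot(name): name is "side" or "top" or "wrist"; returns (picture, depth): 384x512x3 uint8, red, green, blue; 384x512 float32, mm along the optical axis (not along the pixel's ray), 0 where there is no reading.
- get_calibration(name): a dict with "vfov" (degrees; the focal length in pixels is half the picture's height over the tangent of half this angle, whatever the lens; pixels are square), "cx", "cy" (the principal point, pixels), "k1" (the pictures are not rectified: a ray, as slopes to the right and down, at radius r is drawn at 1 + k1 r^2 times it, then the intrinsics apply), "R" (3x3) and "t" (3): a world point X has camera coordinates R X + t; the wrist camera has in their place "tool_from_camera" (4x4, takes a point from camera to tool coordinates, whose origin is the TCP and whose axes are the flange's). Camera axes: x right, y down, z forward; pixel columns grow to the right and rows downward; lengths in mm; the calibration is good to about 2 mm. A picture is of the moment at which its call begins: read the wrist's pose just before it. get_calibration takes no time and is no camera call.
- arm.finish_job(): hands the job in, once; it reports no verdict.
The state is a dict: "clock": time; "q": joint angles; "joint_velocities": joint speeds; "joint_efforts": joint torques, N m; "tcp_pos": TCP position; "ee_rot": TCP orientation; "force": force on the tool from outside, world axes, zero at the start; "ft_torque": the same for the moment, N m; "gripper_width": finger opening in mm.
Only numpy, scipy, OpenCV 4.12 (cv2) and the standard library are available. Lean on these libraries where they do the work, as an engineer would, in place of code of your own. Each camera call takes 0.05 s, during which the arm holds its last target.

## Task

Open the clear weighing enclosure for use: put the fingertips beneath the projecting lip of its counterweighted front window and push the window up until the lip is level with the black tape bands on the two side posts, then take the hand away and leave the window there. Push only from beneath: do not take hold of the lip or bear on its upper side. Leave the jar, the wash bottle and the glass dish in front standing where they are.

Things in the scene. Friction and masses are not known exactly. Their poses are not given: they have to be found in the camera images.
- hood: Fixed clear weighing enclosure, 600 wide, 290 deep, 600 high, a balance inside. Origin on the bench, mid-width, in the front plane of its two white front posts (40 wide, centred at y = +-280, full height); x points into it, level, away from the robot, y to its left as the robot sees it, z up. Floor tray 20 high. Only the lip stands out before the front plane.
- sash (a joint): Counterweighted clear front window, 516 wide, 320 high, sliding straight up between the posts; m, 0 closed, grows as it rises, upper stop at 0.265. It stays at any height: 3 to 5 N of friction plus a light drag (8 N per m/s) oppose motion either way. Found open by 0.045 to 0.095.
- lip_front (a point): Mid-length of the lip's front edge, 4 mm above its underside. The lip is an aluminium flange along the window's foot, 500 long along hood y, 8 thick, projecting 38 mm before the hood's front plane (point at x = -38, y = 0 of the hood); above it a 26 mm web lies on the window. It rises with the window; underside 30 mm + sash value above the bench. Push under it anywhere; keep off its top.
- mark: The mark: black tape bands 12 mm tall round both white front posts, at equal height, seen from front, outer side and rear. Origin midway between them, at the bands' mid-height, in the hood's front plane; axes as the hood's. 200 to 270 mm above the bench, different each time. The lip is level with it when lip_front is at this height.
- jar: Loose amber jar with white cap, 68 diameter, 85 tall, origin at the centre of its underside. Bystander.
- wash_bottle: Loose pale plastic wash bottle, 64 diameter, 173 tall, with a thin bent spout reaching 48 mm out along its own -x near the top; origin at the centre of its underside. Bystander.
- dish: Loose flat covered glass Petri dish, 90 diameter, 18 tall, origin at the centre of its underside. Bystander. The three bystanders stand in a row 95 to 115 mm before the front plane at hood y of about -175, 0 and 175, in any order; only the dish is low enough for the hand to pass over.

How it is judged:
By the outcome, as a careful person would: the job done as asked, in the order asked, and still so for the second after the job is handed in, with the robot touching nothing.
It also fails if it takes over 40 s, if anything falls off the work surface, if the arm or the gripper's body presses on something with over 40 N, if the wrist force passes 120 N, or if a joint passes its speed limit or range.

## Working session

There is one attempt and no reset: what is moved stays moved. The work goes in short steps, Python scripts to look and compute and a tool call to move; the robot and the scene stay as the last step left them, time stands still between calls to the robot, and variables do not carry over. Pictures are saved under pics/ and viewed, and the job is handed in when it is done.

Besides the shell and the picture viewer there is one more tool, called after "Request:" as name(argument=value, ...), one argument or row to a line, values as JSON. carry_out: Moves the arm, as the interface text tells. Its arguments: {"type":"object","properties":{"targets":{"type":"array"},"newtons":{"type":"number"}},"required":["targets"]}

```bash
mkdir -p pics; cat > h.py <<'E'
import numpy as np, cv2
from station import status, snapshot, get_calibration, arm
def cam(n,st=None):
    c=get_calibration(n); f=192/np.tan(np.radians(c["vfov"])/2)
    if "R" in c: R=np.array(c["R"]);t=np.array(c["t"])
    else:
        from scipy.spatial.transform import Rotation as Ro
        T=np.array(c["tool_from_camera"]); W=np.eye(4);W[:3,:3]=Ro.from_quat(st["ee_rot"]).as_matrix();W[:3,3]=st["tcp_pos"]
        M=np.linalg.inv(W@T);R=M[:3,:3];t=M[:3,3]
    return dict(f=f,cx=c["cx"],cy=c["cy"],k=c["k1"],R=R,t=t)
def ray(C,u,v):
    K=np.array([[C['f'],0,C['cx']],[0,C['f'],C['cy']],[0,0,1.]])
    p=cv2.undistortPoints(np.array([[[u,v]]],float),K,np.array([C['k'],0,0,0.]))[0,0]
    return -C['R'].T@C['t'], C['R'].T@np.array([p[0],p[1],1])
def onz(C,u,v,z):
    o,d=ray(C,u,v); return o+d*(z-o[2])/d[2]
def atd(C,u,v,dep):
    o,d=ray(C,u,v); return o+d*dep
def proj(C,X):
    p=C['R']@np.array(X,float)+C['t']; a=p[:2]/p[2]; a=a*(1+C['k']*(a@a)); return C['f']*a+[C['cx'],C['cy']]
E
python3 - <<'E'
from h import *
s=status.state(); print(s)
for n in ("side","top","wrist"):
    s=status.state();p,d=snapshot(n); cv2.imwrite(f"pics/{n}0.png",p[:,:,::-1]); np.savez(f"{n}0.npz",p=p,d=d)
    c=cam(n,s); print(n,c['f'],c['k'],-c['R'].T@c['t'],c['R'][2])
E
```

```text
{'clock': 0.0, 'q': array([ 1.12891176e+00,  1.59042148e-01,  1.59822506e+00, -1.47398560e-05,
        1.38618258e+00, -2.10112579e-01]), 'joint_velocities': array([-3.66540001e-04, -4.76478010e-04, -1.35943495e-03, -6.22312407e-04,
        9.62380480e-04,  7.42987355e-05]), 'joint_efforts': array([ 2.96476122e-03, -3.85558105e+01, -3.22118354e+01,  7.05041271e-02,
        3.75532766e-02, -1.32247783e-04]), 'tcp_pos': array([131.83936932, 559.04282506, 213.62638691]), 'ee_rot': array([ 1.15625383e-01,  9.93292459e-01, -8.81980885e-04, -2.90516378e-04]), 'force': array([-1.40969205,  0.42330314, -0.42620693]), 'ft_torque': array([-0.04316714,  0.05911378,  0.02170308]), 'gripper_width': 92.00894849914083}
side 479.6842209346467 -0.025609528232132382 [339.37635467 572.12510454 799.20573365] [ 0.23353857 -0.63278199 -0.73827278]
top 391.5861030442255 0.03567245463842349 [ 381.80285017   11.18304816 1042.81003295] [ 0.17412694 -0.00338553 -0.98471739]
wrist 304.3160805317184 -0.04192761039614979 [ 61.7863082  575.56071629 384.53396794] [ 0.24884404 -0.06060801 -0.96664539]
```

View pics/side0.png

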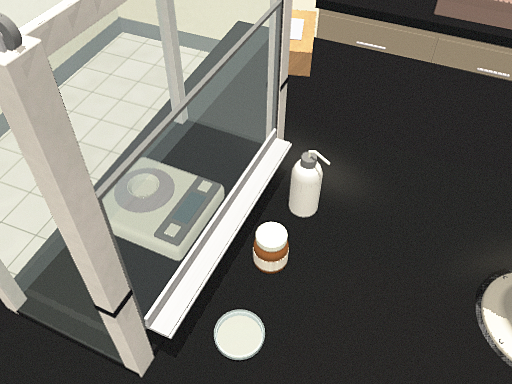

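View pics/top0.png

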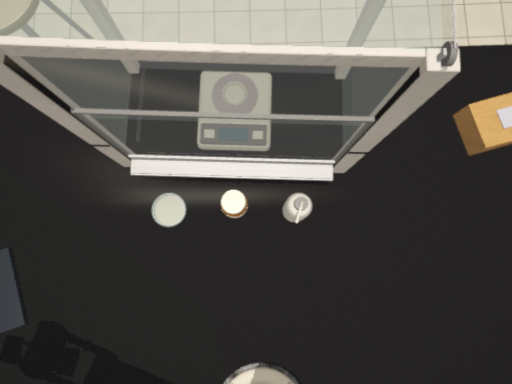

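View pics/wrist0.png

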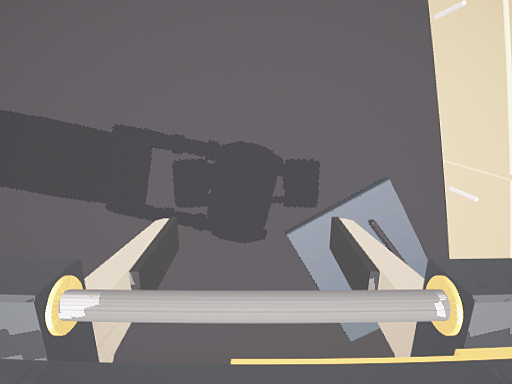

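The top view shows the lip from about (131,168) to (333,172). The dish is at (169,210), the jar at (234,204) and the bottle at (297,208). The side view shows tape at (113,304) and (284,84). Next I'll measure these.

```bash
python3 - <<'E'
from h import *
for n in ("top","side"):
    z=np.load(n+"0.npz");d=z['d'];C=cam(n)
    pts={"top":[(140,172),(325,175),(140,178),(325,179),(233,176),(169,210),(233,203),(300,205),(297,215),(355,153),(110,153),(125,160),(345,165),(440,58)],
         "side":[(113,304),(284,84),(110,290),(170,318),(285,150),(240,335),(271,235),(308,165),(130,340)]}[n]
    for u,v in pts: print(n,(u,v),d[v,u],atd(C,u,v,d[v,u]).round(1))
    p=z['p'][:,:,::-1]
    if n=='top':
        c=cv2.resize(p[130:230,90:370],None,fx=2.85,fy=2.85,interpolation=cv2.INTER_CUBIC)
    else:
        a=cv2.resize(p[250:384,60:200],None,fx=3.5,fy=3.5); b=cv2.resize(p[60:194,230:330],None,fx=3.0,fy=3.5); c=np.hstack([a,b])
    cv2.imwrite(f"pics/{n}0c.png",c)
E
```

```text
top (140, 172) 971.83997 [588.3 284.   91.5]
top (325, 175) 967.4319 [ 568.9 -173.    94.1]
top (140, 178) 1060.3223 [591.2 309.2   2. ]
top (325, 179) 969.1436 [ 559.5 -173.    90.7]
top (233, 176) 974.66223 [573.5  54.4  86.8]
top (169, 210) 1025.5837 [500.1 226.   21.5]
top (233, 203) 961.7084 [505.7  55.5  87.9]
top (300, 205) 877.3585 [486.7 -98.3 170.8]
top (297, 215) 877.90106 [464.9 -91.1 166.3]
top (355, 153) 852.9892 [ 592.2 -217.3  214.6]
top (110, 153) 922.6268 [623.4 338.9 147.5]
top (125, 160) 991.40784 [623.2 326.3  77.6]
top (345, 165) 973.27045 [ 593.2 -224.1   92.6]
top (440, 58) 466.79367 [ 604.3 -215.6  608.9]
side (113, 304) 622.5602 [625.1 351.3 235.6]
side (284, 84) 991.15936 [ 593.  -220.2  216. ]
side (110, 290) 605.7639 [625.9 346.5 262.7]
side (170, 318) 768.3411 [600.3 281.2  90.4]
side (285, 150) 1039.893 [ 563.  -162.1   90.7]
side (240, 335) 829.7888 [499.8 233.6  16.2]
side (271, 235) 892.567 [510.9  59.4  83.9]
side (308, 165) 940.8796 [491.4 -88.6 139.2]
side (130, 340) 707.0047 [625.5 348.6 123.6]
```

View pics/top0c.png

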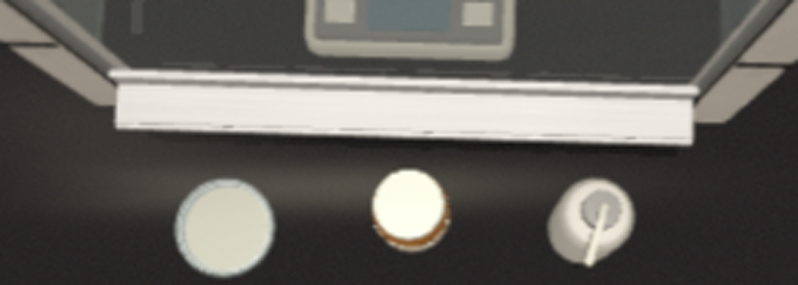

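View pics/side0c.png

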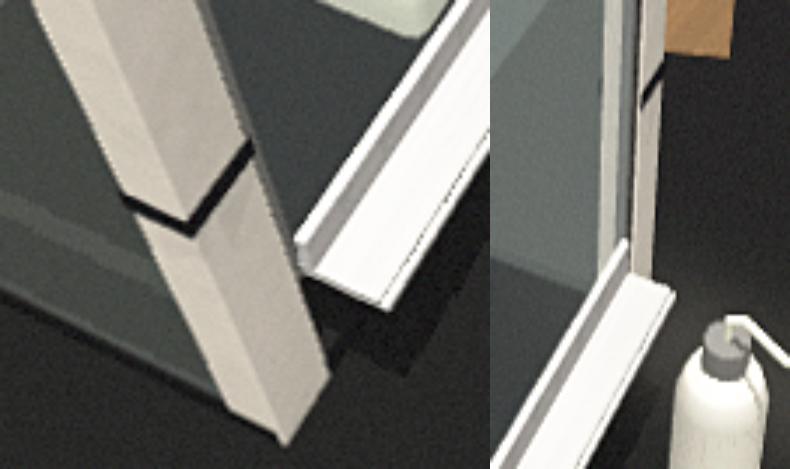

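Measured so far: lip top about 91, front edge near x = 570, tape about 215–235. The interface only offers spin about z, so before moving I need to know what free space there is for testing tool tilt.

```bash
python3 - <<'E'
from h import *
s=status.state();z=np.load("wrist0.npz");d=z['d'];C=cam("wrist",s)
for u,v in [(250,30),(60,60),(400,200),(480,60),(470,240),(330,320),(100,30),(420,30),(430,100),(330,240),(160,230),(250,310),(250,370),(60,300)]:
    print((u,v),d[v,u],atd(C,u,v,d[v,u]).round(0))
print(C['R'])
# reach: wrist centre etc
E
```

```text
(250, 30) 347.9355 [-26. 591.   1.]
(60, 60) 355.7288 [-49. 362.   1.]
(400, 200) 400.4743 [220. 737.   1.]
(480, 60) 628.09937 [  70. 1068. -294.]
(470, 240) 800.8118 [ 524. 1064. -355.]
(330, 320) 74.42732 [115. 582. 321.]
(100, 30) 347.66382 [-68. 421.   1.]
(420, 30) 346.9326 [ 18. 785.   1.]
(430, 100) 367.48053 [100. 789.   1.]
(330, 240) 183.47638 [147. 603. 215.]
(160, 230) 158.37852 [110. 514. 237.]
(250, 310) 74.44373 [108. 564. 320.]
(250, 370) 58.22985 [109. 564. 337.]
(60, 300) 76.26363 [ 96. 516. 318.]
[[ 0.22993684  0.97320436 -0.00152403]
 [ 0.94082302 -0.22188502  0.25616221]
 [ 0.24896002 -0.06033497 -0.96663261]]
```

The space toward +y at this height is clear. I'll move past the reach limit there to see how the controller treats orientation.

Request:
carry_out(
  targets=[
    [1.1,4.8,0,0,-1],
    [1.1,4.8,0,0,-1],
    [1.1,4.8,0,0,-1],
    [1.1,4.8,0,0,-1],
    [1.1,4.8,0,0,-1],
    [1.1,4.8,0,0,-1],
    [1.1,4.8,0,0,-1],
    [1.1,4.8,0,0,-1],
  ],
)

```text
clock: 0.95
tcp_pos: [203.0, 866.2, 198.8]
ee_rot: [0.116, 0.993, 0.017, 0.001]
force: [1.8, 6.6, 9.3]
gripper_width: 30.3
```

Request:
carry_out(
  targets=[
    [1.1,4.8,0,0,-1],
    [1.1,4.8,0,0,-1],
    [1.1,4.8,0,0,-1],
    [1.1,4.8,0,0,-1],
    [0,0,0,0,-1],
    [0,0,0,0,-1],
  ],
)

```text
clock: 1.55
tcp_pos: [213.6, 915.1, 169.5]
ee_rot: [0.115, 0.99, 0.082, 0.009]
force: [-0.3, 0.1, 0.3]
gripper_width: 0.4
```

```bash
python3 - <<'E'
from h import *
s=status.state();print(s['q'].round(3),s['tcp_pos'],s['ee_rot'].round(4),s['joint_velocities'].round(3),s['force'])
E
```

```text
[ 1.206  1.2    0.184  0.022  1.593 -0.131] [213.64515282 915.13201332 169.54784335] [0.1153 0.9899 0.0823 0.0093] [-0.    -0.016 -0.017  0.     0.001  0.   ] [-0.27984074  0.06423485  0.33430913]
```

Pushing past the reach limit does tilt the tool outward, about 9.5° so far. I'll continue and see whether the tilt is kept.

Request:
carry_out(
  targets=[
    [1.1,4.8,0,0,-1],
    [1.1,4.8,0,0,-1],
    [1.1,4.8,0,0,-1],
    [1.1,4.8,0,0,-1],
    [1.1,4.8,0,0,-1],
    [1.1,4.8,0,0,-1],
    [1.1,4.8,0,0,-1],
    [1.1,4.8,0,0,-1],
  ],
)

```text
clock: 2.35
tcp_pos: [233.5, 1005.8, 122.1]
ee_rot: [0.113, 0.971, 0.211, 0.024]
force: [0.2, 0.2, 0.8]
gripper_width: 0.7
```

```bash
python3 - <<'E'
from h import *
s=status.state();print(s['q'].round(3),s['tcp_pos'],s['ee_rot'].round(4),s['joint_velocities'].round(3),s['force'])
E
```

```text
[ 1.209  1.282  0.183  0.058  1.253 -0.136] [ 233.50705826 1005.80546398  122.11004946] [0.113  0.9707 0.2108 0.024 ] [ 0.003  0.101 -0.003  0.046 -0.415 -0.015] [0.15159769 0.20469103 0.75044642]
```

Request:
carry_out(
  targets=[
    [0.9,4.2,2.5,0,-1],
    [0.9,4.2,2.5,0,-1],
    [0.9,4.2,2.5,0,-1],
    [0.9,4.2,2.5,0,-1],
    [0.9,4.2,2.5,0,-1],
    [0.9,4.2,2.5,0,-1],
    [0.9,4.2,2.5,0,-1],
    [0.9,4.2,2.5,0,-1],
    [0.9,4.2,2.5,0,-1],
    [0.9,4.2,2.5,0,-1],
  ],
)

```text
clock: 3.35
tcp_pos: [240.7, 1062.9, 294.8]
ee_rot: [0.108, 0.928, 0.355, 0.04]
force: [-0.6, -0.3, -0.8]
gripper_width: -0.1
```

```bash
python3 - <<'E'
from h import *
s=status.state();print(s['q'].round(3),s['tcp_pos'],s['ee_rot'].round(4),s['joint_velocities'].round(3),s['force'])
E
```

```text
[ 1.212  1.146  0.184  0.099  1.089 -0.14 ] [ 240.66446159 1062.8670581   294.80796512] [0.1079 0.9279 0.3546 0.0396] [ 0.002 -0.099  0.002  0.045 -0.194 -0.01 ] [-0.57198336 -0.25954739 -0.8426768 ]
```

Tilt is 42° now and accumulating. I'll continue toward about 80°.

Request:
carry_out(
  targets=[
    [1.1,4.6,1.4,0,-1],
    [1.1,4.6,1.4,0,-1],
    [1.1,4.6,1.4,0,-1],
    [1.1,4.6,1.4,0,-1],
    [1.1,4.6,1.4,0,-1],
    [1.1,4.6,1.4,0,-1],
    [1.1,4.6,1.4,0,-1],
    [1.1,4.6,1.4,0,-1],
    [1.1,4.6,1.4,0,-1],
    [1.1,4.6,1.4,0,-1],
    [1.1,4.6,1.4,0,-1],
    [1.1,4.6,1.4,0,-1],
  ],
)

```text
clock: 4.55
tcp_pos: [262.7, 1135.2, 344.3]
ee_rot: [0.099, 0.856, 0.504, 0.056]
force: [0.3, -0.1, -0.7]
gripper_width: 0.2
```

```bash
cat >> h.py <<'E'
def st():
    from scipy.spatial.transform import Rotation as Ro
    s=status.state(); M=Ro.from_quat(s['ee_rot']).as_matrix();z=M[:,2];y=M[:,1]
    print('t',s['clock'],'q',s['q'].round(3),'tcp',s['tcp_pos'].round(1),'F',s['force'].round(1))
    print('elev',np.degrees(np.arcsin(z[2])).round(1),'head',np.degrees(np.arctan2(z[1],z[0])).round(1),'jaw',y.round(3),'vel',s['joint_velocities'].round(2),'w',round(s['gripper_width'],1))
    return s
E
python3 -c "from h import *;st()"
```

```text
t 4.55 q [ 1.207  1.185  0.184  0.183  0.722 -0.2  ] tcp [ 262.7 1135.2  344.3] F [ 0.3 -0.1 -0.7]
elev -29.1 head 77.0 jaw [0.114 0.472 0.874] vel [-0.    0.03 -0.    0.08 -0.27 -0.07] w 0.2
```

The tilt works, now 29° below horizontal. However, the jaw axis ended up in the vertical plane, which puts the wide side of the body vertical. I want it level, so I need to un-tilt, spin 90° and tilt again. I'll fit the arm geometry to plan that.

```bash
cat > fk.py <<'E'
import numpy as np
from scipy.optimize import least_squares
D=[([.159,1.598,1.3862],574.4,213.6),([1.2,.184,1.593],np.hypot(213.6,915.1),169.5),([1.282,.183,1.253],np.hypot(233.5,1005.8),122.1),([1.146,.184,1.089],np.hypot(240.7,1062.9),294.8),([1.185,.184,.722],np.hypot(262.7,1135.2),344.3)]
def fk(p,q):
    a,h,L1,L2,L3,o=p; s1=q[0];s2=s1+q[1];s3=s2+q[2]
    return np.array([a+L1*np.sin(s1)+L2*np.sin(s2+o)+L3*np.sin(s3), h+L1*np.cos(s1)+L2*np.cos(s2+o)+L3*np.cos(s3)])
def res(p): return np.concatenate([fk(p,q)-[r,z] for q,r,z in D]+[0.01*(p-np.array([0,350,400,400,250,0]))[:5]])
s=least_squares(res,[0,350,400,400,250,0]); 
if __name__=="__main__": print(s.x.round(3),s.fun.round(1))
E
python3 fk.py
```

```text
[9.61000e+00 2.91851e+02 3.84546e+02 5.21017e+02 3.26827e+02 6.90000e-02] [-0.2 -0.2 -0.7  0.7  0.7  0.7 -0.4 -0.3  0.7 -1.   0.1 -0.6 -0.2  1.2
  0.8]
```

To level the jaw axis I'll spin the heading about 150° while drawing inward. A second outward pull then swings the tool over with about 90° of net roll.

Request:
carry_out(
  targets=[
    [-1.1,-4.6,0,6,-1],
    [-1.1,-4.6,0,8,-1],
    [-1.1,-4.6,0,8,-1],
    [-1.1,-4.6,0,8,-1],
    [-1.1,-4.6,0,8,-1],
    [-1.1,-4.6,0,8,-1],
    [-0.5,-2.5,0,8,-1],
    [-0.5,-2.5,0,8,-1],
    [-0.5,-2.5,0,8,-1],
    [-0.5,-2.5,0,8,-1],
  ],
)

```text
clock: 5.55
tcp_pos: [193.5, 825.8, 341.4]
ee_rot: [-0.407, 0.766, 0.438, -0.234]
force: [0.7, 1.6, 0.1]
gripper_width: 0.5
```

```bash
python3 -c "from h import *;st()"
```

```text
t 5.55 q [ 0.856  0.769  0.846  1.033  1.655 -1.669] tcp [193.5 825.8 341.4] F [0.7 1.6 0.1]
elev -30.4 head 146.1 jaw [-0.418  0.285  0.862] vel [-0.12  0.47 -0.71 -0.09  1.44 -0.57] w 0.5
```

```bash
cat > fk2.py <<'E'
import numpy as np
from scipy.spatial.transform import Rotation as Ro
from scipy.optimize import least_squares
import fk
a,h,L1,L2,L3,o=fk.s.x
lo=np.array([-2.91,-.94,.18,-1.29,.17,-3]);hi=np.array([2.91,2.29,2.7,4.43,2.64,3])
def FK(q):
    Q=Ro.from_euler('z',q[0])*Ro.from_euler('y',q[1]+q[2])*Ro.from_euler('z',q[3])*Ro.from_euler('y',q[4])*Ro.from_euler('z',q[5])
    r=a+L1*np.sin(q[1])+L2*np.sin(q[1]+q[2]+o); z=h+L1*np.cos(q[1])+L2*np.cos(q[1]+q[2]+o)
    w=np.array([r*np.cos(q[0]),r*np.sin(q[0]),z])
    return w,w+L3*Q.as_matrix()[:,2],Q
if __name__=="__main__":
    for q,e,t in [([1.12891176,.159042148,1.59822506,0,1.38618258,-.210112579],[.115625383,.993292459,-.000881980885,-.000290516378],[131.8,559,213.6]),
      ([1.206,1.2,.184,.022,1.593,-.131],[.1153,.9899,.0823,.0093],[213.6,915.1,169.5]),([.856,.769,.846,1.033,1.655,-1.669],[-.407,.766,.438,-.234],[193.5,825.8,341.4]),([1.207,1.185,.184,.183,.722,-.2],[.099,.856,.504,.056],[262.7,1135.2,344.3])]:
        w,p,Q=FK(np.array(q)); D=Q.inv()*Ro.from_quat(e)
        print(w.round(),p.round(1),t,D.as_rotvec().round(3))
E
python3 fk2.py
```

```text
[246. 519. 540.] [245.5 518.9 213.3] [131.8, 559, 213.6] [ 0.    -0.     1.571]
[316. 827. 493.] [328.3 879.7 170.3] [213.6, 915.1, 169.5] [-0.000e+00  1.000e-03  1.571e+00]
[521. 600. 510.] [286.9 757.2 344.1] [193.5, 825.8, 341.4] [ 1.000e-03 -0.000e+00  1.571e+00]
[314. 825. 506.] [ 377.9 1102.9  346.9] [262.7, 1135.2, 344.3] [-1.00e-03 -1.00e-03  1.57e+00]
```

```bash
cat > fk2.py <<'E'
import numpy as np
from scipy.spatial.transform import Rotation as Ro
from scipy.optimize import least_squares
lo=np.array([-2.91,-.94,.18,-1.29,.17,-3]);hi=np.array([2.91,2.29,2.7,4.43,2.64,3])
DATA=[([1.12891176,.159042148,1.59822506,0,1.38618258,-.210112579],[131.839,559.043,213.626]),([1.206,1.2,.184,.022,1.593,-.131],[213.645,915.13,169.55]),([1.209,1.282,.183,.058,1.253,-.136],[233.5,1005.8,122.1]),([1.212,1.146,.184,.099,1.089,-.14],[240.66,1062.87,294.8]),([.856,.769,.846,1.033,1.655,-1.669],[193.5,825.8,341.4]),([1.207,1.185,.184,.183,.722,-.2],[262.7,1135.2,344.3])]
def FKp(P,q):
    a,d,h,L1,L2,o,L3,wy=P
    A=Ro.from_euler('z',q[0]);B=A*Ro.from_euler('y',q[1]+q[2]);C=B*Ro.from_euler('z',q[3]);Q=C*Ro.from_euler('y',q[4])*Ro.from_euler('z',q[5]+np.pi/2)
    w=A.apply([a+L1*np.sin(q[1])+L2*np.sin(q[1]+q[2]+o),d,h+L1*np.cos(q[1])+L2*np.cos(q[1]+q[2]+o)])+C.apply([0,wy,0])
    return w,w+L3*Q.as_matrix()[:,2],Q
P0=np.array([0,119,290,384,520,.07,327,0.])
sol=least_squares(lambda P:np.concatenate([FKp(P,q)[1]-t for q,t in DATA]+[1e-3*(P-P0)]),P0)
P=sol.x
FK=lambda q:FKp(P,q)
if __name__=="__main__": print(P.round(3),sol.fun[:-8].round(1).reshape(-1,3))
E
python3 fk2.py
```

```text
[-2.17100e+00  1.19699e+02  2.97158e+02  3.86196e+02  5.23171e+02
  9.00000e-02  3.22031e+02  6.10000e-02] [[ 0.1 -0.1 -0.1]
 [ 0.1  0.1  0.3]
 [ 0.2  0.1  0.1]
 [-0.1 -0.1 -0.2]
 [-0.1  0.1  0.1]
 [-0.1 -0.1 -0.2]]
```

```bash
cat > sim.py <<'E'
from fk2 import *
V=np.array([2.57,2.57,3.14,3.14,3.14,3.14])*.07
def step(q,row,wr=300,mode=0):
    w,p,Q=FK(q); d=np.array(row[:3])*10.; n=np.linalg.norm(d); d*=min(1,50/max(n,1e-9))
    Qt=Ro.from_euler('z',np.clip(row[3],-8.59,8.59),degrees=True)*Q; pt=p+d
    def f(x):
        _,pp,QQ=FK(x); return np.concatenate([(pp-pt),wr*(Qt*QQ.inv()).as_rotvec(),1e-1*(x-q)])
    b0=np.maximum(lo,q-V);b1=np.minimum(hi,q+V); b1=np.maximum(b1,b0+1e-4)
    return least_squares(f,np.clip(q,b0+1e-6,b1-1e-6),bounds=(b0,b1)).x
def info(q):
    w,p,Q=FK(q);M=Q.as_matrix();z=M[:,2]
    return 'q',q.round(2),'w',w.round(),'tcp',p.round(),'el',round(np.degrees(np.arcsin(z[2])),1),'hd',round(np.degrees(np.arctan2(z[1],z[0])),1),'jawz',round(M[2,1],2),'xz',round(M[2,0],2)
E
cat > cal.py <<'E'
from sim import *
for wr in (100,300,600,1000):
    q=np.array(DATA[0][0]); print(wr)
    for rows in ([[1.1,4.8,0,0]]*12,[[1.1,4.8,0,0]]*8,[[.9,4.2,2.5,0]]*10,[[1.1,4.6,1.4,0]]*12):
        for r in rows: q=step(q,r,wr)
        print(*info(q))
E
time python3 cal.py
```

```text
100
q [ 1.21  1.27  0.18  0.13  0.86 -0.17] w [203. 875. 423.] tcp [ 258. 1108.  208.] el -42.1 hd 76.9 jawz 0.74 xz 0.0
q [ 1.2   1.47  0.18  1.64  0.17 -1.64] w [213. 880. 245.] tcp [ 277. 1195.  223.] el -4.0 hd 78.5 jawz 1.0 xz 0.01
q [ 1.2   1.29  0.18  1.67  0.17 -1.64] w [207. 876. 412.] tcp [ 270. 1189.  450.] el 6.8 hd 78.8 jawz 0.99 xz 0.01
q [ 1.2   1.23  0.18  1.73  0.17 -1.69] w [209. 867. 464.] tcp [ 272. 1177.  524.] el 10.7 hd 78.5 jawz 0.98 xz 0.01
300
q [ 1.21  1.22  0.18  0.06  1.28 -0.14] w [202. 867. 471.] tcp [ 234. 1009.  183.] el -63.2 hd 76.9 jawz 0.45 xz 0.0
q [ 1.21  1.4   0.18  0.24  0.5  -0.27] w [204. 884. 315.] tcp [ 269. 1160.  162.] el -28.3 hd 76.9 jawz 0.88 xz 0.0
q [ 1.22  1.29  0.18  0.67  0.21 -0.66] w [198. 878. 405.] tcp [ 270. 1192.  383.] el -4.1 hd 77.1 jawz 1.0 xz 0.0
q [ 1.2   1.26  0.18  1.38  0.17 -1.36] w [210. 871. 441.] tcp [ 275. 1184.  473.] el 5.8 hd 78.4 jawz 0.99 xz 0.0
600
q [ 1.21  1.21  0.18  0.03  1.56 -0.13] w [201. 865. 479.] tcp [215. 926. 163.] el -78.9 hd 77.0 jawz 0.19 xz 0.0
q [ 1.21  1.3   0.18  0.06  1.21 -0.14] w [203. 877. 405.] tcp [ 235. 1017.  116.] el -63.7 hd 77.0 jawz 0.44 xz 0.0
q [ 1.21  1.16  0.18  0.11  1.04 -0.14] w [193. 857. 523.] tcp [ 243. 1075.  291.] el -46.0 hd 77.1 jawz 0.69 xz 0.0
q [ 1.21  1.2   0.18  0.2   0.67 -0.21] w [200. 864. 489.] tcp [ 264. 1144.  344.] el -26.7 hd 77.1 jawz 0.89 xz 0.01
1000
q [ 1.21  1.21  0.18  0.01  1.67 -0.13] w [201. 866. 477.] tcp [207. 891. 156.] el -85.4 hd 77.2 jawz 0.08 xz 0.0
q [ 1.21  1.28  0.18  0.03  1.49 -0.13] w [203. 876. 416.] tcp [217. 936. 100.] el -79.0 hd 77.0 jawz 0.19 xz 0.0
q [ 1.21  1.12  0.18  0.04  1.51 -0.12] w [191. 848. 558.] tcp [214. 949. 254.] el -71.1 hd 77.1 jawz 0.32 xz 0.0
q [ 1.21  1.13  0.18  0.07  1.34 -0.13] w [196. 848. 552.] tcp [231. 999. 269.] el -61.2 hd 77.1 jawz 0.48 xz 0.0
real	0m3.159s
user	0m3.716s
sys	0m0.052s
```

The model reproduces the observed behaviour well at an orientation weight of about 620. I'll use it to plan the re-roll and check that the final pose is reachable.

```bash
sed -i 's/wr=300/wr=620/' sim.py; cat > fin.py <<'E'
from sim import *
rng=np.random.default_rng(0)
# final pose: tcp at under lip, heading hd, elev el, roll +-90
def ori(hd,el,sg):
    hd,el=np.radians([hd,el]); z=np.array([np.cos(el)*np.cos(hd),np.cos(el)*np.sin(hd),np.sin(el)])
    y=sg*np.array([-np.sin(hd),np.cos(hd),0]); x=np.cross(y,z); return Ro.from_matrix(np.c_[x,y,z])
for sg in (1,-1):
  for hd in (-4,15):
    for el in (-20,-10):
      for zz in (65,210):
        t=np.array([590,226,zz]);Qt=ori(hd,el,sg);S=[]
        for k in range(25):
            r=least_squares(lambda x:np.concatenate([FK(x)[1]-t,300*(Qt*FK(x)[2].inv()).as_rotvec()]),rng.uniform(lo,hi),bounds=(lo,hi))
            if r.cost<.5 and not any(np.abs(r.x-s).max()<.05 for s in S): S.append(r.x)
        print(sg,hd,el,zz,[s.round(2).tolist()+FK(s)[0][2:].round().tolist() for s in S])
E
python3 fin.py
```

```text
1 -4 -20 65 [[0.39, 0.4, 2.23, 3.77, 0.78, 1.26, 175.0]]
1 -4 -20 210 [[0.39, -0.04, 2.28, 4.15, 0.51, 0.79, 320.0]]
1 -4 -10 65 [[0.41, 0.56, 2.21, 3.68, 1.07, 1.38, 121.0]]
1 -4 -10 210 [[0.41, 0.09, 2.31, 3.85, 0.77, 1.11, 266.0]]
1 15 -20 65 [[0.09, 0.33, 2.36, 2.91, 0.77, 1.68, 175.0]]
1 15 -20 210 [[0.09, -0.18, 2.41, 2.65, 0.34, 1.98, 320.0]]
1 15 -10 65 [[0.08, 0.52, 2.33, 2.95, 1.11, 1.63, 121.0]]
1 15 -10 210 [[0.08, -0.05, 2.45, 2.86, 0.67, 1.76, 266.0]]
-1 -4 -20 65 [[0.39, 0.4, 2.23, 3.77, 0.78, -1.88, 175.0]]
-1 -4 -20 210 [[0.39, -0.04, 2.28, 4.15, 0.51, -2.35, 320.0]]
-1 -4 -10 65 [[0.41, 0.56, 2.21, 3.68, 1.07, -1.76, 121.0]]
-1 -4 -10 210 [[0.41, 0.09, 2.31, 3.85, 0.77, -2.03, 266.0]]
-1 15 -20 65 [[0.09, 0.33, 2.36, 2.91, 0.77, -1.46, 175.0]]
-1 15 -20 210 [[0.09, -0.18, 2.41, 2.65, 0.34, -1.16, 320.0]]
-1 15 -10 65 [[0.08, 0.52, 2.33, 2.95, 1.11, -1.51, 121.0]]
-1 15 -10 210 [[0.08, -0.05, 2.45, 2.86, 0.67, -1.38, 266.0]]
```

```bash
cat > plan.py <<'E'
from sim import *
q0=np.array([.856,.769,.846,1.033,1.655,-1.669])
print(*info(q0))
for ns in (0,3,6,9):
    q=q0.copy()
    for k in range(ns): q=step(q,[-.5,-2.5,0,8])
    print('spin',ns,*info(q))
    for k in range(1,61):
        rad=q[0]; q=step(q,[4.8*np.cos(1.34),4.8*np.sin(1.34),1,0])
        if k%10==0: print(k,*info(q))
E
python3 plan.py
```

```text
q [ 0.86  0.77  0.85  1.03  1.66 -1.67] w [424. 671. 505.] tcp [193. 826. 342.] el -30.4 hd 146.1 jawz 0.86 xz 0.0
spin 0 q [ 0.86  0.77  0.85  1.03  1.66 -1.67] w [424. 671. 505.] tcp [193. 826. 342.] el -30.4 hd 146.1 jawz 0.86 xz 0.0
10 q [ 1.02  1.18  0.18  1.06  1.39 -1.37] w [358. 806. 507.] tcp [ 169. 1027.  368.] el -25.6 hd 130.6 jawz 0.89 xz -0.11
20 q [ 1.13  1.21  0.18  1.06  0.99 -1.35] w [270. 846. 479.] tcp [ 142. 1125.  382.] el -17.7 hd 114.7 jawz 0.93 xz -0.22
30 q [ 1.2   1.24  0.18  1.08  0.68 -1.37] w [210. 868. 456.] tcp [ 139. 1177.  400.] el -10.0 hd 103.0 jawz 0.95 xz -0.27
40 q [ 1.23  1.25  0.18  1.13  0.47 -1.41] w [180. 877. 445.] tcp [ 151. 1197.  423.] el -4.0 hd 95.2 jawz 0.95 xz -0.29
50 q [ 1.25  1.25  0.18  1.19  0.35 -1.47] w [169. 879. 444.] tcp [ 169. 1201.  446.] el 0.3 hd 90.0 jawz 0.96 xz -0.29
60 q [ 1.25  1.25  0.18  1.27  0.28 -1.54] w [169. 878. 448.] tcp [ 189. 1199.  466.] el 3.3 hd 86.5 jawz 0.96 xz -0.29
spin 3 q [ 0.86  0.92  0.61  0.99  2.05 -1.83] w [452. 703. 505.] tcp [178. 751. 342.] el -30.4 hd 170.1 jawz 0.86 xz 0.0
10 q [ 0.99
[... 1718 characters left out ...]
  2.45 -2.16] w [334. 813. 522.] tcp [ 94. 709. 333.] el -35.9 hd -156.6 jawz 0.8 xz -0.11
20 q [ 1.07  1.15  0.18  0.91  2.15 -2.09] w [309. 820. 530.] tcp [ 58. 804. 329.] el -38.7 hd -176.4 jawz 0.73 xz -0.27
30 q [ 1.11  1.16  0.18  0.95  1.81 -2.06] w [283. 831. 524.] tcp [ 41. 915. 329.] el -37.3 hd 161.0 jawz 0.66 xz -0.45
40 q [ 1.15  1.18  0.18  0.97  1.45 -2.05] w [248. 847. 505.] tcp [  38. 1025.  337.] el -31.5 hd 139.8 jawz 0.59 xz -0.62
50 q [ 1.2   1.21  0.18  0.99  1.09 -2.06] w [208. 864. 478.] tcp [  48. 1114.  352.] el -23.1 hd 122.5 jawz 0.54 xz -0.75
60 q [ 1.24  1.24  0.18  1.03  0.78 -2.09] w [174. 876. 454.] tcp [  69. 1170.  373.] el -14.6 hd 109.6 jawz 0.51 xz -0.82
```

```bash
nproc; cat > plan2.py <<'E'
from sim import *
from multiprocessing import Pool
q0=np.array([.856,.769,.846,1.033,1.655,-1.669])
def run(a):
    ns,s1,s2,dz=a
    q=q0.copy()
    for k in range(ns): q=step(q,[-.5,-2.5,0,8])
    out=[]
    for k in range(1,61):
        q=step(q,[1.1,4.7,dz,s1 if k<=25 else s2])
        if k%10==0:
            M=FK(q)[2].as_matrix(); out.append((k,round(np.degrees(np.arcsin(M[2,2])),0),round(np.degrees(np.arctan2(M[2,0],M[2,1])),0)))
    return a,out,q.round(2),FK(q)[1].round()
if __name__=="__main__":
    with Pool() as p:
        for a,o,q,t in p.map(run,[(ns,s1,s2,dz) for ns in (8,10,12) for s1 in (0,2,4) for s2 in (-2,0,2) for dz in (0,)]): print(a,o,q,t)
E
time OMP_NUM_THREADS=1 python3 plan2.py
```

```text
4
(8, 0, -2, 0) [(10, np.float64(-35.0), np.float64(-8.0)), (20, np.float64(-38.0), np.float64(-20.0)), (30, np.float64(-37.0), np.float64(-32.0)), (40, np.float64(-30.0), np.float64(-41.0)), (50, np.float64(-22.0), np.float64(-43.0)), (60, np.float64(-16.0), np.float64(-42.0))] [ 1.35  1.45  0.18 -0.61  0.25 -0.1 ] [ 197. 1191.  175.]
(8, 0, 0, 0) [(10, np.float64(-35.0), np.float64(-8.0)), (20, np.float64(-38.0), np.float64(-20.0)), (30, np.float64(-37.0), np.float64(-34.0)), (40, np.float64(-32.0), np.float64(-46.0)), (50, np.float64(-26.0), np.float64(-53.0)), (60, np.float64(-19.0), np.float64(-58.0))] [ 1.25  1.45  0.18  1.06  0.62 -2.18] [  92. 1186.  161.]
(8, 0, 2, 0) [(10, np.float64(-35.0), np.float64(-8.0)), (20, np.float64(-38.0), np.float64(-20.0)), (30, np.float64(-37.0), np.float64(-35.0)), (40, np.float64(-35.0), np.float64(-51.0)), (50, np.float64(-32.0), np.float64(-65.0)), (60, np.float64(-29.0), np.float64(-77.0))] [ 1.18  1.42  0.18  1.06  1.34 -2.83] [-1.000e+00  1.044e+03  1.360e+02]
(8, 2, -2, 0) [(10, np.float64(-37.0), np.float64(-7.0)), (20, np.float64(-47
[... 7324 characters left out ...]
 4, 0, 0) [(10, np.float64(-42.0), np.float64(1.0)), (20, np.float64(-54.0), np.float64(4.0)), (30, np.float64(-69.0), np.float64(9.0)), (40, np.float64(-86.0), np.float64(4.0)), (50, np.float64(-77.0), np.float64(-166.0)), (60, np.float64(-60.0), np.float64(-167.0))] [ 1.36  1.4   0.18  0.04  1.03 -3.  ] [  92. 1066.   31.]
(12, 4, 2, 0) [(10, np.float64(-42.0), np.float64(1.0)), (20, np.float64(-54.0), np.float64(4.0)), (30, np.float64(-69.0), np.float64(13.0)), (40, np.float64(-84.0), np.float64(70.0)), (50, np.float64(-71.0), np.float64(156.0)), (60, np.float64(-51.0), np.float64(164.0))] [ 1.6   1.47  0.18 -0.27  0.85 -3.  ] [ -89. 1088.   -2.]
real	0m10.889s
user	0m34.657s
sys	0m0.162s
```

```bash
cat > plan3.py <<'E'
from sim import *
from multiprocessing import Pool
q0=np.array([.856,.769,.846,1.033,1.655,-1.669])
def run(a):
    ns,s1,s2,dz=a
    q=q0.copy()
    for k in range(ns): q=step(q,[-.2,-.9,0,-8])
    qm=q.copy(); out=[]
    for k in range(1,81):
        q=step(q,[1.1,4.7,dz,s1 if k<=25 else s2])
        if k%10==0:
            M=FK(q)[2].as_matrix(); out.append((k,round(float(np.degrees(np.arcsin(M[2,2])))),round(float(np.degrees(np.arctan2(M[2,0],M[2,1]))))))
    return a,out,q.round(2),FK(q)[1].round(),info(qm)
if __name__=="__main__":
    with Pool() as p:
        for r in p.map(run,[(ns,s1,s2,dz) for ns in (25,27,29) for s1 in (0,-2) for s2 in (2,0) for dz in (.7,)]): print(*r)
E
time OMP_NUM_THREADS=1 python3 plan3.py
```

```text
(25, 0, 2, 0.7) [(10, -31, 14), (20, -27, 24), (30, -21, 31), (40, -13, 34), (50, -7, 34), (60, -2, 33), (70, 0, 33), (80, 3, 33)] [ 1.1   1.3   0.18  1.54  0.75 -0.91] [ 205. 1160.  412.] ('q', array([ 1.24,  0.24,  1.52, -0.99,  1.58,  1.96]), 'w', array([ 82., 599., 531.]), 'tcp', array([325., 476., 358.]), 'el', np.float64(-32.4), 'hd', np.float64(-26.8), 'jawz', np.float64(0.83), 'xz', np.float64(0.14))
(25, 0, 0, 0.7) [(10, -31, 14), (20, -27, 24), (30, -21, 32), (40, -14, 36), (50, -8, 38), (60, -3, 39), (70, -1, 39), (80, -1, 39)] [ 1.17  1.26  0.18 -0.51  0.17  1.19] [ 383. 1151.  425.] ('q', array([ 1.24,  0.24,  1.52, -0.99,  1.58,  1.96]), 'w', array([ 82., 599., 531.]), 'tcp', array([325., 476., 358.]), 'el', np.float64(-32.4), 'hd', np.float64(-26.8), 'jawz', np.float64(0.83), 'xz', np.float64(0.14))
(25, -2, 2, 0.7) [(10, -32, 16), (20, -32, 29), (30, -31, 40), (40, -26, 48), (50, -17, 51), (60, -10, 51), (70, -5, 50), (80, -1, 50)] [ 1.08  1.31  0.18  1.43  0.66 -0.54] [ 271. 1162.  381.] ('q', array([ 1.24,  0.24,  1.52, -0.99,  1.58,  1.96]), 'w', array([ 82., 599.,
[... 3233 characters left out ...]
 1159.  302.] ('q', array([ 1.14,  0.47,  1.22, -0.87,  1.99,  2.19]), 'w', array([176., 673., 531.]), 'tcp', array([317., 440., 358.]), 'el', np.float64(-32.4), 'hd', np.float64(-58.8), 'jawz', np.float64(0.83), 'xz', np.float64(0.14))
(29, -2, 0, 0.7) [(10, -36, 16), (20, -43, 27), (30, -51, 40), (40, -58, 63), (50, -57, 91), (60, -48, 113), (70, -37, 124), (80, -25, 130)] [ 1.17  1.32  0.18 -0.4   0.56  2.71] [ 409. 1106.  247.] ('q', array([ 1.14,  0.47,  1.22, -0.87,  1.99,  2.19]), 'w', array([176., 673., 531.]), 'tcp', array([317., 440., 358.]), 'el', np.float64(-32.4), 'hd', np.float64(-58.8), 'jawz', np.float64(0.83), 'xz', np.float64(0.14))
real	0m6.792s
user	0m22.775s
sys	0m0.204s
```

A mirrored plan fits the q4/q6 ranges: spin about −230°, then pull outward. It should end with the jaw nearly level and about −20° elevation. I'll do the spin first.

Request:
carry_out(
  targets=[
    [-0.2,-0.9,0,-8,-1],
    [-0.2,-0.9,0,-8,-1],
    [-0.2,-0.9,0,-8,-1],
    [-0.2,-0.9,0,-8,-1],
    [-0.2,-0.9,0,-8,-1],
    [-0.2,-0.9,0,-8,-1],
    [-0.2,-0.9,0,-8,-1],
    [-0.2,-0.9,0,-8,-1],
    [-0.2,-0.9,0,-8,-1],
    [-0.2,-0.9,0,-8,-1],
    [-0.2,-0.9,0,-8,-1],
    [-0.2,-0.9,0,-8,-1],
    [-0.2,-0.9,0,-8,-1],
    [-0.2,-0.9,0,-8,-1],
    [-0.2,-0.9,0,-8,-1],
  ],
)

```text
clock: 7.05
tcp_pos: [167.4, 721.8, 316.1]
ee_rot: [0.235, 0.858, 0.441, 0.117]
force: [0.8, 0.3, -0.2]
gripper_width: 0.6
```

```bash
python3 - <<'E'
from sim import *
from h import st
s=st(); q0=np.array([.856,.769,.846,1.033,1.655,-1.669]); q=q0
for k in range(29):
    q=step(q,[-.2,-.9,0,-8])
    if k>=14 and k%2==0: print(k+1,*info(q))
q=s['q'].copy()
for k in range(14):
    q=step(q,[-.2,-.9,0,-8])
print('from actual',*info(q))
E
```

```text
t 7.05 q [ 1.255 -0.018  1.848 -0.439  0.411  0.539] tcp [167.4 721.8 316.1] F [ 0.8  0.3 -0.2]
elev -35.8 head 59.8 jaw [0.301 0.501 0.811] vel [ 0.35  0.1  -0.09 -1.74  0.44  2.18] w 0.6
15 q [ 0.95 -0.26  2.09 -0.34  0.27  0.52] w [128. 386. 491.] tcp [314. 596. 333.] el -29.4 hd 48.6 jawz 0.86 xz 0.13
17 q [ 0.98 -0.29  2.06 -0.67  0.48  0.96] w [116. 390. 521.] tcp [336. 553. 352.] el -31.7 hd 36.6 jawz 0.84 xz 0.14
19 q [ 1.1  -0.2   1.96 -0.95  0.77  1.4 ] w [ 83. 432. 531.] tcp [337. 530. 358.] el -32.4 hd 21.2 jawz 0.83 xz 0.14
21 q [ 1.2  -0.06  1.83 -1.04  1.07  1.66] w [ 62. 488. 531.] tcp [333. 512. 358.] el -32.4 hd 5.2 jawz 0.83 xz 0.14
23 q [ 1.24  0.1   1.68 -1.03  1.34  1.83] w [ 62. 545. 531.] tcp [329. 494. 358.] el -32.4 hd -10.8 jawz 0.83 xz 0.14
25 q [ 1.24  0.24  1.52 -0.99  1.58  1.96] w [ 82. 599. 531.] tcp [325. 476. 358.] el -32.4 hd -26.8 jawz 0.83 xz 0.14
27 q [ 1.2   0.37  1.36 -0.94  1.8   2.08] w [121. 643. 531.] tcp [321. 458. 358.] el -32.4 hd -42.8 jawz 0.83 xz 0.14
29 q [ 1.14  0.47  1.22 -0.87  1.99  2.19] w [176. 673. 531.] tcp [317. 440. 358.] el -32.4 hd -58.8 jawz 0.83 xz 0.14
from actual q [ 1.43  0.74  0.85 -0.76  2.11  2.1 ] w [ -8. 787. 525.] tcp [156. 591. 329.] el -37.5 hd -50.0 jawz 0.79 xz 0.01
```

Request:
carry_out(
  targets=[
    [-0.2,-0.9,0,-8,-1],
    [-0.2,-0.9,0,-8,-1],
    [-0.2,-0.9,0,-8,-1],
    [-0.2,-0.9,0,-8,-1],
    [-0.2,-0.9,0,-8,-1],
    [-0.2,-0.9,0,-8,-1],
    [-0.2,-0.9,0,-8,-1],
    [-0.2,-0.9,0,-8,-1],
    [-0.2,-0.9,0,-8,-1],
    [-0.2,-0.9,0,-8,-1],
    [-0.2,-0.9,0,-8,-1],
    [-0.2,-0.9,0,-8,-1],
    [-0.2,-0.9,0,-8,-1],
  ],
)

```text
clock: 8.35
tcp_pos: [140.2, 610.8, 310.9]
ee_rot: [0.807, 0.385, 0.195, 0.402]
force: [1.2, 0.6, -0.4]
gripper_width: 0.6
```

```bash
cat > plan4.py <<'E'
from sim import *
from multiprocessing import Pool
import sys
def run(a):
    q0,ns,s1,s2,dz,k1=a
    q=q0.copy()
    for k in range(ns): q=step(q,[-.2,-.9,0,-8])
    out=[]
    for k in range(1,71):
        q=step(q,[1.1,4.7,dz,s1 if k<=k1 else s2])
        if k%10==0:
            M=FK(q)[2].as_matrix(); out.append((k,round(float(np.degrees(np.arcsin(M[2,2])))),round(float(np.degrees(np.arctan2(M[2,0],M[2,1]))))))
    return a[1:],out,q.round(2),FK(q)[1].round()
if __name__=="__main__":
    from h import st
    q0=st()['q'].copy()
    with Pool() as p:
        for r in p.map(run,[(q0,ns,s1,s2,dz,k1) for ns in (0,2,4) for s1 in (0,-2,-4) for s2 in (0,2,) for k1 in (20,30) for dz in (.7,)]): print(*r)
E
OMP_NUM_THREADS=1 python3 plan4.py
```

```text
t 8.35 q [ 1.494  0.707  0.94  -0.808  1.985  2.027] tcp [140.2 610.8 310.9] F [ 1.2  0.6 -0.4]
elev -36.9 head -38.6 jaw [ 0.465 -0.38   0.8  ] vel [-0.23  0.55 -0.81  0.33  1.03  0.64] w 0.6
(0, 0, 0, 0.7, 20) [(10, -39, 10), (20, -37, 24), (30, -31, 36), (40, -23, 43), (50, -15, 47), (60, -9, 49), (70, -4, 49)] [ 1.15  1.32  0.18 -0.44  0.17  1.31] [ 403. 1150.  362.]
(0, 0, 0, 0.7, 30) [(10, -39, 10), (20, -37, 24), (30, -31, 36), (40, -23, 43), (50, -15, 47), (60, -9, 49), (70, -4, 49)] [ 1.15  1.32  0.18 -0.44  0.17  1.31] [ 403. 1150.  362.]
(0, 0, 2, 0.7, 20) [(10, -39, 10), (20, -37, 24), (30, -31, 33), (40, -21, 37), (50, -12, 36), (60, -7, 35), (70, -3, 34)] [ 1.1   1.32  0.18  1.41  0.7  -0.81] [ 235. 1165.  368.]
(0, 0, 2, 0.7, 30) [(10, -39, 10), (20, -37, 24), (30, -31, 36), (40, -23, 41), (50, -14, 42), (60, -8, 41), (70, -3, 40)] [ 1.08  1.32  0.18  1.38  0.65 -0.67] [ 266. 1165.  363.]
(0, -2, 0, 0.7, 20) [(10, -41, 11), (20, -46, 28), (30, -47, 47), (40, -42, 64), (50, -33, 76), (60, -23, 82), (70, -15, 85)] [ 1.16  1.32  0.18 -0.54  0.38  2.04] [ 427. 1123.  296.]
[... 4925 characters left out ...]
, 3), (20, -55, -1), (30, -69, -6), (40, -85, -35), (50, -75, -168), (60, -57, -174), (70, -41, -175)] [1.16 1.3  0.18 0.17 0.83 3.  ] [ 303. 1102.  192.]
(4, -4, 0, 0.7, 30) [(10, -46, 3), (20, -55, -1), (30, -67, -11), (40, -81, -37), (50, -78, -149), (60, -60, -167), (70, -44, -170)] [1.1  1.29 0.18 0.22 0.9  3.  ] [ 354. 1074.  190.]
(4, -4, 2, 0.7, 20) [(10, -46, 3), (20, -55, -1), (30, -70, 0), (40, -83, 53), (50, -71, 121), (60, -53, 122), (70, -38, 116)] [1.12 1.31 0.18 0.52 0.88 1.34] [ 271. 1109.  199.]
(4, -4, 2, 0.7, 30) [(10, -46, 3), (20, -55, -1), (30, -67, -11), (40, -82, -27), (50, -80, 175), (60, -62, 159), (70, -46, 149)] [1.09 1.28 0.18 0.45 1.04 1.93] [ 282. 1071.  187.]
```

Starting the pull: outward with spin −2 for 20 rows.

Request:
carry_out(
  targets=[
    [1.1,4.7,0.7,-2,-1],
    [1.1,4.7,0.7,-2,-1],
    [1.1,4.7,0.7,-2,-1],
    [1.1,4.7,0.7,-2,-1],
    [1.1,4.7,0.7,-2,-1],
    [1.1,4.7,0.7,-2,-1],
    [1.1,4.7,0.7,-2,-1],
    [1.1,4.7,0.7,-2,-1],
    [1.1,4.7,0.7,-2,-1],
    [1.1,4.7,0.7,-2,-1],
    [1.1,4.7,0.7,-2,-1],
    [1.1,4.7,0.7,-2,-1],
    [1.1,4.7,0.7,-2,-1],
    [1.1,4.7,0.7,-2,-1],
    [1.1,4.7,0.7,-2,-1],
    [1.1,4.7,0.7,-2,-1],
    [1.1,4.7,0.7,-2,-1],
    [1.1,4.7,0.7,-2,-1],
    [1.1,4.7,0.7,-2,-1],
    [1.1,4.7,0.7,-2,-1],
  ],
)

```text
clock: 10.35
tcp_pos: [303.6, 743.4, 264.6]
ee_rot: [0.897, 0.216, 0.25, 0.293]
force: [0.2, -0.2, 0.4]
gripper_width: 0.4
```

```bash
cat > plan5.py <<'E'
from sim import *
from multiprocessing import Pool
def run(a):
    q0,s1,s2,dz,k1,N=a
    q=q0.copy()
    out=[]
    for k in range(1,N+1):
        q=step(q,[1.1,4.7,dz,s1 if k<=k1 else s2])
        if k%10==0:
            M=FK(q)[2].as_matrix(); out.append((k,round(float(np.degrees(np.arcsin(M[2,2])))),round(float(np.degrees(np.arctan2(M[2,0],M[2,1]))))))
    return a[1:],out,q.round(2),FK(q)[1].round()
if __name__=="__main__":
    from h import st
    q0=st()['q'].copy()
    with Pool() as p:
        for r in p.map(run,[(q0,s1,s2,dz,k1,50) for s1 in (-2,-1,0,) for s2 in (0,1,2) for k1 in (10,20) for dz in (.7,)]): print(*r)
E
OMP_NUM_THREADS=1 python3 plan5.py
```

```text
t 10.35 q [ 1.301  1.195  0.184 -0.802  1.958  2.157] tcp [303.6 743.4 264.6] F [ 0.2 -0.2  0.4]
elev -44.7 head -36.0 jaw [ 0.242 -0.735  0.633] vel [-0.05  0.01 -0.    0.07 -0.14  0.24] w 0.4
(-2, 0, 0.7, 10, 50) [(10, -48, 48), (20, -46, 67), (30, -39, 83), (40, -30, 93), (50, -20, 97)] [ 1.17  1.32  0.18 -0.58  0.51  2.32] [ 436. 1101.  274.]
(-2, 0, 0.7, 20, 50) [(10, -48, 48), (20, -49, 71), (30, -44, 90), (40, -36, 103), (50, -26, 111)] [ 1.18  1.31  0.18 -0.61  0.66  2.62] [ 442. 1073.  255.]
(-2, 1, 0.7, 10, 50) [(10, -48, 48), (20, -46, 66), (30, -37, 78), (40, -26, 84), (50, -17, 85)] [1.11 1.32 0.18 0.25 0.37 1.21] [ 397. 1145.  287.]
(-2, 1, 0.7, 20, 50) [(10, -48, 48), (20, -49, 71), (30, -44, 88), (40, -34, 98), (50, -23, 102)] [ 1.13  1.31  0.18 -0.12  0.48  1.92] [ 421. 1118.  263.]
(-2, 2, 0.7, 10, 50) [(10, -48, 48), (20, -45, 64), (30, -35, 73), (40, -23, 75), (50, -14, 74)] [1.07 1.33 0.18 0.96 0.55 0.28] [ 339. 1155.  295.]
(-2, 2, 0.7, 20, 50) [(10, -48, 48), (20, -49, 71), (30, -43, 86), (40, -32, 94), (50, -21, 94)] [1.08 1.32 0.18 0.53 0.51 1.07] [ 388. 1137
[... 1120 characters left out ...]
(30, -32, 73), (40, -22, 79), (50, -14, 82)] [ 1.16  1.32  0.18 -0.56  0.38  2.01] [ 430. 1122.  300.]
(0, 1, 0.7, 10, 50) [(10, -45, 45), (20, -40, 60), (30, -30, 68), (40, -20, 71), (50, -12, 72)] [1.11 1.33 0.18 0.56 0.32 0.68] [ 380. 1158.  309.]
(0, 1, 0.7, 20, 50) [(10, -45, 45), (20, -40, 62), (30, -32, 71), (40, -21, 75), (50, -13, 76)] [1.11 1.33 0.18 0.4  0.32 0.92] [ 393. 1152.  304.]
(0, 2, 0.7, 10, 50) [(10, -45, 45), (20, -40, 58), (30, -29, 64), (40, -18, 64), (50, -11, 62)] [ 1.07  1.33  0.18  1.12  0.58 -0.07] [ 315. 1160.  313.]
(0, 2, 0.7, 20, 50) [(10, -45, 45), (20, -40, 62), (30, -31, 70), (40, -21, 72), (50, -12, 71)] [1.07 1.33 0.18 1.   0.52 0.2 ] [ 346. 1156.  305.]
```

Request:
carry_out(
  targets=[
    [1.1,4.7,0.7,-1,-1],
    [1.1,4.7,0.7,-1,-1],
    [1.1,4.7,0.7,-1,-1],
    [1.1,4.7,0.7,-1,-1],
    [1.1,4.7,0.7,-1,-1],
    [1.1,4.7,0.7,-1,-1],
    [1.1,4.7,0.7,-1,-1],
    [1.1,4.7,0.7,-1,-1],
    [1.1,4.7,0.7,-1,-1],
    [1.1,4.7,0.7,-1,-1],
    [1.1,4.7,0.7,-1,-1],
    [1.1,4.7,0.7,-1,-1],
    [1.1,4.7,0.7,-1,-1],
    [1.1,4.7,0.7,-1,-1],
    [1.1,4.7,0.7,-1,-1],
    [1.1,4.7,0.7,-1,-1],
    [1.1,4.7,0.7,-1,-1],
    [1.1,4.7,0.7,-1,-1],
    [1.1,4.7,0.7,-1,-1],
    [1.1,4.7,0.7,-1,-1],
  ],
)

```text
clock: 12.35
tcp_pos: [394.1, 876.9, 237.1]
ee_rot: [0.901, 0.183, 0.384, 0.079]
force: [0.5, -0.8, 0.1]
gripper_width: 0.4
```

```bash
cat > p6.py <<'E'
from plan5 import *
if __name__=="__main__":
    from h import st
    q0=st()['q'].copy()
    with Pool() as p:
        for r in p.map(run,[(q0,s1,s2,dz,k1,30) for s1 in (0,1,2,3) for s2 in (1,3) for k1 in (10,20) for dz in (.7,)]): print(*r)
E
OMP_NUM_THREADS=1 python3 p6.py
```

```text
t 12.35 q [ 1.254  1.231  0.184 -0.762  1.457  2.406] tcp [394.1 876.9 237.1] F [ 0.5 -0.8  0.1]
elev -43.8 head -0.1 jaw [ 0.27  -0.92   0.283] vel [-0.02  0.03  0.   -0.01 -0.26  0.13] w 0.4
(0, 1, 0.7, 10, 30) [(10, -37, 81), (20, -28, 89), (30, -18, 92)] [ 1.12  1.32  0.18 -0.07  0.39  1.67] [ 425. 1129.  284.]
(0, 1, 0.7, 20, 30) [(10, -37, 81), (20, -28, 90), (30, -19, 94)] [ 1.13  1.32  0.18 -0.3   0.42  1.96] [ 438. 1117.  282.]
(0, 3, 0.7, 10, 30) [(10, -37, 81), (20, -27, 87), (30, -17, 85)] [1.03 1.32 0.18 0.92 0.61 0.51] [ 371. 1137.  284.]
(0, 3, 0.7, 20, 30) [(10, -37, 81), (20, -28, 90), (30, -19, 92)] [1.06 1.32 0.18 0.47 0.45 1.11] [ 423. 1131.  283.]
(1, 1, 0.7, 10, 30) [(10, -37, 80), (20, -26, 86), (30, -17, 88)] [1.11 1.32 0.18 0.11 0.37 1.42] [ 412. 1138.  287.]
(1, 1, 0.7, 20, 30) [(10, -37, 80), (20, -26, 86), (30, -17, 88)] [1.11 1.32 0.18 0.11 0.37 1.42] [ 412. 1138.  287.]
(1, 3, 0.7, 10, 30) [(10, -37, 80), (20, -26, 84), (30, -16, 82)] [1.03 1.33 0.18 1.   0.65 0.37] [ 354. 1138.  287.]
(1, 3, 0.7, 20, 30) [(10, -37, 80), (20, -26, 86), (30, -17, 86)] [1.
[... 292 characters left out ...]
0.7, 10, 30) [(10, -36, 78), (20, -25, 81), (30, -16, 78)] [1.03 1.33 0.18 1.06 0.7  0.25] [ 336. 1138.  289.]
(2, 3, 0.7, 20, 30) [(10, -36, 78), (20, -25, 82), (30, -16, 81)] [1.04 1.33 0.18 0.99 0.62 0.36] [ 356. 1141.  289.]
(3, 1, 0.7, 10, 30) [(10, -36, 77), (20, -24, 80), (30, -15, 81)] [1.11 1.33 0.18 0.46 0.37 0.93] [ 382. 1152.  292.]
(3, 1, 0.7, 20, 30) [(10, -36, 77), (20, -24, 78), (30, -15, 77)] [1.09 1.33 0.18 0.81 0.48 0.49] [ 347. 1158.  292.]
(3, 3, 0.7, 10, 30) [(10, -36, 77), (20, -24, 78), (30, -15, 75)] [1.03 1.33 0.18 1.1  0.74 0.14] [ 318. 1137.  290.]
(3, 3, 0.7, 20, 30) [(10, -36, 77), (20, -24, 78), (30, -15, 75)] [1.03 1.33 0.18 1.1  0.74 0.14] [ 318. 1137.  290.]
```

Request:
carry_out(
  targets=[
    [1.1,4.7,0.7,1,-1],
    [1.1,4.7,0.7,1,-1],
    [1.1,4.7,0.7,1,-1],
    [1.1,4.7,0.7,1,-1],
    [1.1,4.7,0.7,1,-1],
    [1.1,4.7,0.7,1,-1],
    [1.1,4.7,0.7,1,-1],
    [1.1,4.7,0.7,1,-1],
    [1.1,4.7,0.7,1,-1],
    [1.1,4.7,0.7,1,-1],
    [1.1,4.7,0.7,1,-1],
    [1.1,4.7,0.7,1,-1],
    [1.1,4.7,0.7,1,-1],
    [1.1,4.7,0.7,1,-1],
    [1.1,4.7,0.7,1,-1],
    [1.1,4.7,0.7,1,-1],
    [1.1,4.7,0.7,1,-1],
    [1.1,4.7,0.7,1,-1],
    [1.1,4.7,0.7,1,-1],
    [1.1,4.7,0.7,1,-1],
  ],
)

```text
clock: 14.35
tcp_pos: [435.4, 1090.1, 265.9]
ee_rot: [0.75, 0.396, 0.484, -0.216]
force: [-0.3, 0.1, -0.1]
gripper_width: 0.4
```

```bash
cat > p6.py <<'E'
from plan5 import *
if __name__=="__main__":
    from h import st
    q0=st()['q'].copy()
    with Pool() as p:
        for r in p.map(run,[(q0,s1,s2,dz,k1,20) for s1 in (1,3,5) for s2 in (3,) for k1 in (20,) for dz in (.7,)]): print(*r)
E
OMP_NUM_THREADS=1 python3 p6.py
```

```text
t 14.35 q [ 1.148  1.29   0.184 -0.394  0.6    1.944] tcp [ 435.4 1090.1  265.9] F [-0.3  0.1 -0.1]
elev -26.0 head 51.8 jaw [ 0.802 -0.594  0.059] vel [-0.05  0.04 -0.    0.35 -0.34 -0.38] w 0.4
(1, 3, 0.7, 20, 20) [(10, -17, 88), (20, -10, 88)] [1.11 1.33 0.18 0.75 0.32 0.77] [ 368. 1163.  319.]
(3, 3, 0.7, 20, 20) [(10, -17, 86), (20, -10, 84)] [1.03 1.33 0.18 1.26 0.76 0.16] [ 299. 1142.  316.]
(5, 3, 0.7, 20, 20) [(10, -16, 85), (20, -10, 80)] [ 0.99  1.34  0.18  1.36  1.21 -0.05] [ 213. 1073.  310.]
```

```bash
cat > tr.py <<'E'
from sim import *
from multiprocessing import Pool
def run(a):
    q0,nA,sB,nB,zt=a
    q=q0.copy(); log=[]
    for k in range(nA): q=step(q,[1.1,4.7,.7,3])
    log.append(('A',)+info(q))
    for k in range(nB):
        q=step(q,[-1.5,-4.5,0,sB])
    log.append(('B',)+info(q)); T=np.array([430,226,zt])
    n=0
    while n<60:
        w,p,Q=FK(q); z=Q.as_matrix()[:,2]; hd=np.degrees(np.arctan2(z[1],z[0])); e=T-p
        if np.linalg.norm(e)<10 and abs(hd)<3: break
        d=e/max(np.linalg.norm(e),1)*min(45,np.linalg.norm(e))/10
        q=step(q,[*d,np.clip(-hd,-8,8)]); n+=1
        if n%6==0: log.append((n,)+info(q))
    log.append((n,)+info(q)); return a[1:],log
if __name__=="__main__":
    from h import status
    q0=status.state()['q'].copy()
    with Pool() as p:
        for r in p.map(run,[(q0,nA,sB,nB,zt) for nA in (11,) for sB in (5,7) for nB in (8,12) for zt in (250,)]):
            print(r[0]); [print('  ',*l) for l in r[1]]
E
OMP_NUM_THREADS=1 python3 tr.py
```

```text
(11, 5, 8, 250)
   A q [1.04 1.32 0.18 0.88 0.54 0.58] w [349. 833. 379.] tcp [ 381. 1142.  292.] el -15.7 hd 84.0 jawz 0.06 xz 0.96
   B q [ 0.72  0.61  1.31  1.33  1.36 -0.37] w [442. 548. 390.] tcp [269. 803. 298.] el -16.7 hd 124.2 jawz 0.06 xz 0.96
   6 q [ 0.4  -0.21  2.31  1.63  0.88 -0.52] w [268. 244. 369.] tcp [342. 544. 276.] el -16.7 hd 76.2 jawz 0.06 xz 0.96
   12 q [ 0.25 -0.83  2.7   1.48  0.23 -0.04] w [161. 165. 360.] tcp [432. 308. 263.] el -17.6 hd 27.9 jawz 0.06 xz 0.95
   18 q [ 0.01 -0.92  2.7   0.32  0.17  1.28] w [189. 122. 376.] tcp [488. 143. 258.] el -21.5 hd 4.0 jawz -0.04 xz 0.93
   24 q [ 0.37 -0.92  2.65 -0.8   0.44  2.6 ] w [140. 184. 401.] tcp [429. 193. 261.] el -25.8 hd 1.8 jawz -0.11 xz 0.89
   26 q [ 0.52 -0.71  2.57 -1.11  0.51  3.  ] w [142. 219. 399.] tcp [429. 221. 254.] el -26.9 hd 0.3 jawz -0.12 xz 0.88
(11, 5, 12, 250)
   A q [1.04 1.32 0.18 0.88 0.54 0.58] w [349. 833. 379.] tcp [ 381. 1142.  292.] el -15.7 hd 84.0 jawz 0.06 xz 0.96
   B q [ 0.58  0.46  1.53  1.15  1.77 -0.57] w [459. 443. 390.] tcp [209. 623. 298.] el -16.7 hd 144.2 jawz 
[... 1752 characters left out ...]
  1.03  1.83 -0.76] w [494. 120. 363.] tcp [339. 386. 270.] el -16.9 hd 120.1 jawz 0.06 xz 0.96
   12 q [-0.56 -0.22  2.38  1.19  1.6  -0.69] w [335. -67. 343.] tcp [430. 226. 250.] el -16.9 hd 72.1 jawz 0.06 xz 0.96
   18 q [-0.17 -0.94  2.7   1.23  0.65  0.12] w [206.  87. 381.] tcp [472. 229. 269.] el -20.3 hd 28.1 jawz 0.03 xz 0.94
   24 q [ 0.04 -0.9   2.7   0.2   0.17  1.44] w [187. 127. 374.] tcp [484. 148. 251.] el -22.4 hd 4.1 jawz -0.07 xz 0.92
   30 q [ 0.44 -0.84  2.61 -0.9   0.47  2.76] w [141. 198. 406.] tcp [428. 205. 260.] el -26.9 hd 1.4 jawz -0.13 xz 0.88
   31 q [ 0.51 -0.73  2.57 -1.07  0.51  2.98] w [143. 217. 402.] tcp [429. 219. 254.] el -27.3 hd 0.4 jawz -0.13 xz 0.88
```

```bash
cat > tr.py <<'E'
from sim import *
from multiprocessing import Pool
def goto(q,T,H,log,N=40,every=5,tag='',sp=45):
    T=np.array(T,float);n=0
    while n<N:
        w,p,Q=FK(q); z=Q.as_matrix()[:,2]; hd=np.degrees(np.arctan2(z[1],z[0])); e=T-p
        if np.linalg.norm(e)<8 and abs(hd-H)<3: break
        d=e/max(np.linalg.norm(e),1)*min(sp,np.linalg.norm(e))/10
        q=step(q,[*d,np.clip(H-hd,-8,8)]); n+=1
        if n%every==0: log.append((tag,n)+info(q))
    log.append((tag,n,'end')+info(q)); return q
def run(a):
    q0,nA,H0,T0,T1,H1,T2,H2=a
    q=q0.copy(); log=[]
    for k in range(nA): q=step(q,[1.1,4.7,.7,3])
    log.append(('A',)+info(q))
    q=goto(q,T0,H0,log,tag='0'); q=goto(q,T1,H1,log,tag='1'); q=goto(q,T2,H2,log,tag='2'); 
    return a[1:],log
if __name__=="__main__":
    from h import status
    q0=status.state()['q'].copy()
    with Pool() as p:
        for r in p.map(run,[(q0,11,120,[300,780,250],T1,H1,T2,H2) for T1 in ([470,330,130],[400,350,110]) for H1 in (60,80) for T2 in ([480,235,110],) for H2 in (0,10)]):
            print(r[0]); [print('  ',*l) for l in r[1]]
E
OMP_NUM_THREADS=1 python3 tr.py
```

```text
(11, 120, [300, 780, 250], [470, 330, 130], 60, [480, 235, 110], 0)
   A q [1.04 1.32 0.18 0.88 0.54 0.58] w [349. 833. 379.] tcp [ 381. 1142.  292.] el -15.7 hd 84.0 jawz 0.06 xz 0.96
   0 5 q [ 0.8   1.    0.76  1.32  1.26 -0.17] w [492. 674. 363.] tcp [337. 942. 271.] el -16.7 hd 120.0 jawz 0.06 xz 0.96
   0 9 end q [ 0.67  0.63  1.39  1.36  1.32 -0.46] w [454. 513. 342.] tcp [300. 780. 250.] el -16.7 hd 120.0 jawz 0.06 xz 0.96
   1 5 q [ 0.41  0.16  2.17  1.76  0.95 -0.78] w [324. 272. 288.] tcp [377. 576. 196.] el -16.7 hd 80.0 jawz 0.06 xz 0.96
   1 10 q [-0.05  0.07  2.44  1.78  1.06 -0.98] w [300. 104. 234.] tcp [454. 372. 141.] el -16.7 hd 60.0 jawz 0.06 xz 0.96
   1 11 end q [-0.18  0.12  2.42  1.69  1.14 -1.01] w [315.  64. 223.] tcp [470. 331. 130.] el -16.7 hd 60.0 jawz 0.06 xz 0.96
   2 5 q [-0.1  -0.12  2.7   2.46  0.79 -1.25] w [201. 100. 215.] tcp [485. 216. 118.] el -17.5 hd 22.2 jawz 0.05 xz 0.95
   2 10 q [ 0.34  0.08  2.56  3.56  0.79 -1.73] w [183. 193. 202.] tcp [489. 205. 102.] el -18.1 hd 2.2 jawz -0.04 xz 0.95
   2 11 end q [ 0.48  0.11  2.51  3.78  0.81 -1.
[... 7385 characters left out ...]
84] w [295. 267. 274.] tcp [349. 571. 182.] el -16.7 hd 80.0 jawz 0.06 xz 0.96
   1 10 q [-0.18  0.24  2.34  1.41  1.33 -1.05] w [344.  58. 206.] tcp [397. 362. 114.] el -16.7 hd 80.0 jawz 0.06 xz 0.96
   1 11 end q [-0.22  0.26  2.33  1.38  1.35 -1.06] w [346.  46. 202.] tcp [400. 350. 110.] el -16.7 hd 80.0 jawz 0.06 xz 0.96
   2 5 q [-0.36  0.03  2.62  1.89  1.07 -1.14] w [244.  37. 202.] tcp [480. 235. 110.] el -16.7 hd 40.0 jawz 0.06 xz 0.96
   2 10 q [ 0.12 -0.1   2.67  2.99  0.67 -1.5 ] w [185. 142. 218.] tcp [483. 207. 114.] el -18.9 hd 12.3 jawz 0.01 xz 0.95
   2 12 end q [ 0.31 -0.01  2.6   3.33  0.7  -1.68] w [180. 182. 214.] tcp [480. 235. 110.] el -18.9 hd 10.0 jawz 0.01 xz 0.95
```

The simulated transit works, including the wrist flip. Next come the last pull rows, then the transit in stages.

Request:
carry_out(
  targets=[
    [1.1,4.7,0.7,2,-1],
    [1.1,4.7,0.7,2,-1],
    [1.1,4.7,0.7,2,-1],
    [1.1,4.7,0.7,2,-1],
    [1.1,4.7,0.7,2,-1],
    [1.1,4.7,0.7,2,-1],
    [1.1,4.7,0.7,2,-1],
    [1.1,4.7,0.7,3,-1],
    [1.1,4.7,0.7,3,-1],
    [1.1,4.7,0.7,3,-1],
    [1.1,4.7,0.7,3,-1],
    [1.1,4.7,0.7,3,-1],
    [1.1,4.7,0.7,3,-1],
    [1.1,4.7,0.7,3,-1],
  ],
)

```text
clock: 15.75
tcp_pos: [368.8, 1145.9, 302.8]
ee_rot: [0.556, 0.554, 0.466, -0.409]
force: [0.2, -0.2, 0.0]
gripper_width: 0.3
```

```bash
cat > p7.py <<'E'
from tr import *
from h import st
q=st()['q'].copy(); log=[]
q=goto(q,[300,780,250],120,log,tag='0');q=goto(q,[400,350,110],60,log,tag='1');q=goto(q,[480,235,110],10,log,tag='2',every=3)
for l in log: print(*l)
E
python3 p7.py
```

```text
t 15.75 q [1.042 1.324 0.184 0.99  0.547 0.477] tcp [ 368.8 1145.9  302.8] F [ 0.2 -0.2  0. ]
elev -13.4 head 86.2 jaw [ 0.997 -0.051  0.061] vel [-0.04  0.01 -0.    0.66  0.27 -0.71] w 0.3
0 5 q [ 0.8   0.99  0.8   1.38  1.26 -0.21] w [487. 670. 353.] tcp [331. 940. 274.] el -14.1 hd 120.0 jawz 0.06 xz 0.97
0 9 end q [ 0.66  0.64  1.4   1.41  1.34 -0.49] w [456. 509. 328.] tcp [300. 780. 250.] el -14.1 hd 120.0 jawz 0.06 xz 0.97
1 5 q [ 0.42  0.17  2.24  1.86  0.99 -0.9 ] w [294. 263. 260.] tcp [349. 571. 182.] el -14.1 hd 80.0 jawz 0.06 xz 0.97
1 10 q [-0.12  0.11  2.57  1.83  1.17 -1.17] w [241.  92. 192.] tcp [397. 362. 114.] el -14.1 hd 60.0 jawz 0.06 xz 0.97
1 11 end q [-0.17  0.13  2.57  1.79  1.2  -1.19] w [244.  79. 188.] tcp [400. 350. 110.] el -14.1 hd 60.0 jawz 0.06 xz 0.97
2 3 q [-0.3   0.07  2.64  2.07  1.09 -1.25] w [224.  56. 188.] tcp [477. 239. 110.] el -14.1 hd 36.0 jawz 0.06 xz 0.97
2 6 q [-0.02 -0.05  2.7   2.73  0.85 -1.41] w [185. 115. 201.] tcp [483. 204. 117.] el -15.1 hd 16.6 jawz 0.04 xz 0.96
2 9 q [ 0.31  0.08  2.59  3.31  0.84 -1.67] w [174. 181. 195.] tcp [480. 235. 110.] el -15.3 hd 10.0 jawz 0.02 xz 0.96
2 9 end q [ 0.31  0.08  2.59  3.31  0.84 -1.67] w [174. 181. 195.] tcp [480. 235. 110.] el -15.3 hd 10.0 jawz 0.02 xz 0.96
```

Request:
carry_out(
  targets=[
    [-0.8,-4.1,-0.6,7,-1],
    [-0.8,-4.1,-0.6,7,-1],
    [-0.8,-4.1,-0.6,7,-1],
    [-0.8,-4.1,-0.6,7,-1],
    [-0.8,-4.1,-0.6,7,-1],
    [-0.8,-4.1,-0.6,0,-1],
    [-0.8,-4.1,-0.6,0,-1],
    [-0.8,-4.1,-0.6,0,-1],
    [-0.8,-4.1,-0.6,0,-1],
    [0.9,-3.9,-1.3,-7.5,-1],
    [0.9,-3.9,-1.3,-7.5,-1],
    [0.9,-3.9,-1.3,-7.5,-1],
    [0.9,-3.9,-1.3,-7.5,-1],
    [0.9,-3.9,-1.3,-7.5,-1],
    [0.9,-3.9,-1.3,-7.5,-1],
    [0.9,-3.9,-1.3,-7.5,-1],
    [0.9,-3.9,-1.3,-7.5,-1],
  ],
)

```text
clock: 17.45
tcp_pos: [372.2, 478.1, 143.6]
ee_rot: [0.675, 0.407, 0.546, -0.284]
force: [0.6, 0.9, 0.8]
gripper_width: 0.2
```

```bash
cat > p8.py <<'E'
from tr import *
from h import st
q=st()['q'].copy(); log=[]
q=goto(q,[400,350,110],60,log,tag='1');q=goto(q,[480,235,110],10,log,tag='2',every=3)
for l in log: print(*l)
E
python3 p8.py
```

```text
t 17.45 q [ 0.375  0.075  2.489  2.291  0.895 -1.197] tcp [372.2 478.1 143.6] F [0.6 0.9 0.8]
elev -14.0 head 58.7 jaw [ 0.86  -0.506  0.061] vel [-0.28 -0.29  0.83  1.47 -0.13 -1.  ] w 0.2
1 3 end q [-0.16  0.13  2.57  1.79  1.2  -1.19] w [244.  81. 189.] tcp [400. 351. 110.] el -14.1 hd 60.0 jawz 0.06 xz 0.97
2 3 q [-0.3   0.07  2.65  2.08  1.09 -1.25] w [224.  57. 188.] tcp [476. 240. 110.] el -14.1 hd 36.0 jawz 0.06 xz 0.97
2 6 q [-0.02 -0.05  2.7   2.74  0.85 -1.42] w [185. 116. 201.] tcp [483. 204. 117.] el -15.1 hd 16.5 jawz 0.04 xz 0.96
2 9 q [ 0.31  0.08  2.59  3.31  0.85 -1.68] w [174. 181. 195.] tcp [480. 235. 110.] el -15.3 hd 10.0 jawz 0.03 xz 0.96
2 9 end q [ 0.31  0.08  2.59  3.31  0.85 -1.68] w [174. 181. 195.] tcp [480. 235. 110.] el -15.3 hd 10.0 jawz 0.03 xz 0.96
```

```bash
cat > p9.py <<'E'
from tr import *
from h import status
q=status.state()['q'].copy(); log=[]
for k in range(7):
    q=step(q,[1.5,-3.2,-.5,-7]); print(*info(q))
E
python3 p9.py; cat > lip.py <<'E'
from h import *
for n in ("top","side"):
    z=np.load(n+"0.npz");p=z['p'].astype(int);d=z['d'];C=cam(n)
    H,W=d.shape; uu,vv=np.meshgrid(np.arange(W),np.arange(H))
    K=np.array([[C['f'],0,C['cx']],[0,C['f'],C['cy']],[0,0,1.]])
    a=cv2.undistortPoints(np.stack([uu,vv],-1).reshape(-1,1,2).astype(float),K,np.array([C['k'],0,0,0.])).reshape(H,W,2)
    X=(np.concatenate([a,np.ones((H,W,1))],-1)*d[...,None]-C['t'])@C['R']
    m=(p.min(-1)>190)&(d>0)&(abs(X[...,2]-90)<12)&(X[...,0]>540)&(X[...,0]<640)&(X[...,1]>-210)&(X[...,1]<330)
    P=X[m]; print(n,len(P),'z med',np.median(P[:,2]).round(1),'y range',P[:,1].min().round(1),P[:,1].max().round(1))
    ys=np.arange(-170,300,40); e=[]
    for y in ys:
        s=P[abs(P[:,1]-y)<10]
        if len(s)>5: e.append((y,np.percentile(s[:,0],4),np.percentile(s[:,0],96)))
    e=np.array(e); print(np.polyfit(e[:,0],e[:,1],1).round(4),np.polyfit(e[:,0],e[:,2],1).round(4))
    # tape
    for nm,cx in (("L",(600,650,310,370)),("R",(570,615,-250,-200))):
        b=(p.max(-1)<60)&(X[...,2]>190)&(X[...,2]<290)&(X[...,0]>cx[0])&(X[...,0]<cx[1])&(X[...,1]>cx[2])&(X[...,1]<cx[3])&(d>0)
        if b.sum()>3: print('tape',nm,b.sum(),'z mean',X[b][:,2].mean().round(1),'min/max',X[b][:,2].min().round(1),X[b][:,2].max().round(1),'xy',X[b].mean(0).round(1))
E
python3 lip.py
```

```text
q [ 0.36  0.05  2.54  2.43  0.87 -1.27] w [193. 201. 215.] tcp [387. 446. 137.] el -14.0 hd 51.7 jawz 0.06 xz 0.97
q [ 0.35  0.04  2.57  2.58  0.85 -1.35] w [180. 194. 210.] tcp [402. 414. 132.] el -14.0 hd 44.7 jawz 0.06 xz 0.97
q [ 0.36  0.04  2.59  2.75  0.85 -1.44] w [169. 191. 205.] tcp [417. 382. 127.] el -14.0 hd 37.7 jawz 0.06 xz 0.97
q [ 0.37  0.05  2.6   2.92  0.85 -1.53] w [163. 190. 200.] tcp [432. 350. 122.] el -14.0 hd 30.7 jawz 0.06 xz 0.97
q [ 0.38  0.08  2.6   3.1   0.86 -1.61] w [161. 192. 195.] tcp [447. 318. 117.] el -14.0 hd 23.7 jawz 0.06 xz 0.97
q [ 0.39  0.12  2.58  3.27  0.88 -1.69] w [162. 196. 190.] tcp [462. 286. 112.] el -14.0 hd 16.7 jawz 0.06 xz 0.97
q [ 0.4   0.16  2.55  3.43  0.91 -1.76] w [169. 201. 185.] tcp [477. 254. 107.] el -14.0 hd 9.7 jawz 0.06 xz 0.97
top 2982 z med 91.8 y range -192.1 307.6
[5.370000e-02 5.688811e+02] [5.380000e-02 6.034349e+02]
tape L 6 z mean 216.7 min/max 210.4 220.6 xy [622.8 355.3 216.7]
tape R 7 z mean 215.8 min/max 201.8 223.9 xy [ 592.8 -230.6  215.8]
side 4572 z med 91.7 y range -204.8 309.3
[5.340000e-02 5.687027e+02] [5.330000e-02 6.042404e+02]
tape L 167 z mean 217.1 min/max 209.4 224.3 xy [627.8 344.3 217.1]
tape R 50 z mean 229.1 min/max 192.2 288.8 xy [ 595.  -215.7  229.1]
```

The measurements are consistent: lip top at 91.7 in both views, so the underside is about 83.7. The front edge is x ≈ 568.8 + 0.0536·y. The tape is at about 217. The lip needs to rise about 129 mm. Moving to the front of the lip now.

Request:
carry_out(
  targets=[
    [1.5,-3.2,-0.5,-7,-1],
    [1.5,-3.2,-0.5,-7,-1],
    [1.5,-3.2,-0.5,-7,-1],
    [1.5,-3.2,-0.5,-7,-1],
    [1.5,-3.2,-0.5,-7,-1],
    [1.5,-3.2,-0.5,-7,-1],
    [1.2,-2.8,-0.5,-7,-1],
    [0,0,0,0,-1],
  ],
)

```text
clock: 18.25
tcp_pos: [474.3, 260.5, 108.9]
ee_rot: [0.783, 0.093, 0.615, -0.035]
force: [-0.0, 0.6, -0.0]
gripper_width: 0.3
```

```bash
python3 - <<'E'
from h import *
st()
for n in ("side","top"):
    p,d=snapshot(n); cv2.imwrite(f"pics/{n}1.png",p[:,:,::-1]); np.savez(f"{n}1.npz",p=p,d=d)
E
```

```text
t 18.25 q [ 0.422  0.165  2.546  3.448  0.911 -1.762] tcp [474.3 260.5 108.9] F [-0.   0.6 -0. ]
elev -14.0 head 10.0 jaw [ 0.188 -0.98   0.059] vel [-0.01 -0.03  0.02 -0.19 -0.02  0.06] w 0.3
```

View pics/side1.png

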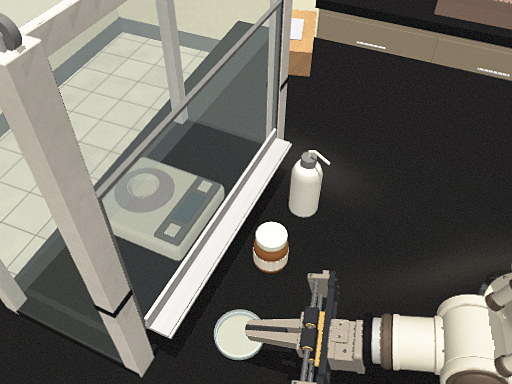

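View pics/top1.png

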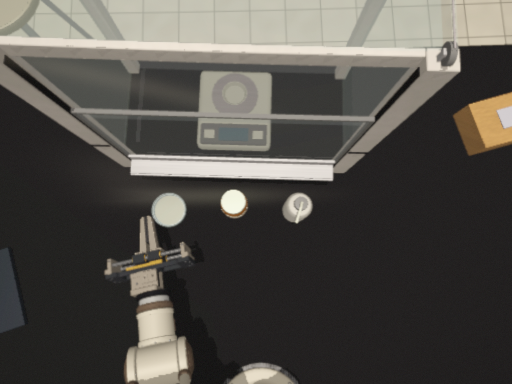

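Everything is still in place. The hand is level in front of the lip, jaw horizontal, fingertip at about (247,330) in the side view. I'll check that insertion and lift are reachable.

```bash
python3 - <<'E'
from tr import *
from h import status
q=status.state()['q'].copy()
for r in [[2.5,-.4,-2.5,0]]*2+[[2.7,0,0,0]]*3: q=step(q,r); print(*info(q))
for r in [[0,0,1,0]]*16: q=step(q,r)
print(*info(q))
for r in [[-2,0,0,0]]*6: q=step(q,r)
print(*info(q))
E
```

```text
q [ 0.37  0.31  2.48  3.36  0.98 -1.71] w [191. 201. 160.] tcp [498. 257.  82.] el -14.0 hd 10.3 jawz 0.06 xz 0.97
q [ 0.32  0.43  2.41  3.3   1.04 -1.68] w [216. 197. 135.] tcp [523. 253.  57.] el -14.0 hd 10.3 jawz 0.06 xz 0.97
q [ 0.29  0.46  2.36  3.27  1.   -1.67] w [243. 197. 135.] tcp [550. 253.  57.] el -14.0 hd 10.3 jawz 0.06 xz 0.97
q [ 0.27  0.48  2.31  3.24  0.97 -1.67] w [270. 197. 135.] tcp [577. 253.  57.] el -14.0 hd 10.3 jawz 0.06 xz 0.97
q [ 0.24  0.5   2.25  3.22  0.94 -1.66] w [297. 197. 135.] tcp [604. 253.  57.] el -14.0 hd 10.3 jawz 0.06 xz 0.97
q [ 0.24 -0.03  2.35  3.27  0.5  -1.73] w [297. 197. 295.] tcp [604. 253. 217.] el -14.0 hd 10.3 jawz 0.06 xz 0.97
q [ 0.37 -0.37  2.61  3.57  0.46 -1.97] w [177. 197. 295.] tcp [484. 253. 217.] el -14.0 hd 10.3 jawz 0.06 xz 0.97
```

Request:
carry_out(
  targets=[
    [2.5,-0.4,-2.5,0,-1],
    [2.5,-0.4,-2.5,0,-1],
    [0,0,0,0,-1],
  ],
)

```text
clock: 18.65
tcp_pos: [524.4, 251.6, 55.1]
ee_rot: [0.784, 0.094, 0.612, -0.035]
force: [-0.4, 0.4, -0.7]
gripper_width: 0.2
```

Request:
carry_out(
  targets=[
    [2.5,0,0.1,0,-1],
    [2.5,0,0.1,0,-1],
    [2.5,0,0,0,-1],
    [0,0,0,0,-1],
  ],
)

```text
clock: 19.05
tcp_pos: [601.8, 252.9, 65.2]
ee_rot: [0.78, 0.093, 0.617, -0.035]
force: [-0.3, -0.1, 0.2]
gripper_width: 0.7
```

```bash
python3 - <<'E'
from h import *
st()
p,d=snapshot("side"); cv2.imwrite("pics/side2.png",p[:,:,::-1])
E
```

```text
t 19.05 q [ 0.248  0.486  2.266  3.228  0.945 -1.666] tcp [601.8 252.9  65.2] F [-0.3 -0.1  0.2]
elev -13.6 head 10.1 jaw [ 0.189 -0.98   0.06 ] vel [ 0.02 -0.    0.07  0.02  0.02 -0.01] w 0.7
```

View pics/side2.png

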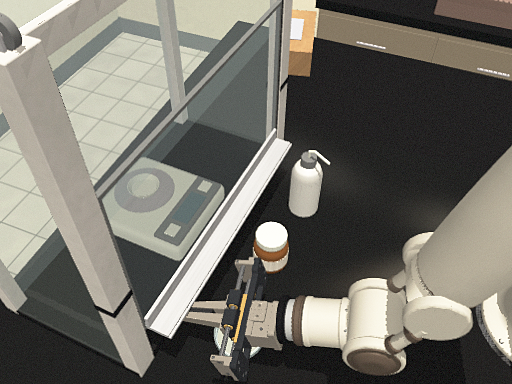

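The fingers are under the lip, clear of the jar and over the dish. Lifting gently.

Request:
carry_out(
  targets=[
    [0,0,0.5,0,-1],
    [0,0,0.5,0,-1],
    [0,0,0.5,0,-1],
    [0,0,0.5,0,-1],
  ],
)

```text
clock: 19.5
tcp_pos: [597.2, 252.5, 80.3]
ee_rot: [0.783, 0.094, 0.614, -0.035]
force: [-1.8, 0.4, -2.8]
gripper_width: 0.3
```

```bash
python3 - <<'E'
from h import *
st()
p,d=snapshot("side"); cv2.imwrite("pics/side3.png",p[:,:,::-1]);np.savez("side3.npz",p=p,d=d)
E
cat > liph.py <<'E'
from h import *
import sys
def X_of(n,p,d):
    C=cam(n);H,W=d.shape; uu,vv=np.meshgrid(np.arange(W),np.arange(H))
    K=np.array([[C['f'],0,C['cx']],[0,C['f'],C['cy']],[0,0,1.]])
    a=cv2.undistortPoints(np.stack([uu,vv],-1).reshape(-1,1,2).astype(float),K,np.array([C['k'],0,0,0.])).reshape(H,W,2)
    return (np.concatenate([a,np.ones((H,W,1))],-1)*d[...,None]-C['t'])@C['R']
def lipz(n,p,d,ymin=-180,ymax=160):
    X=X_of(n,p,d); p=p.astype(int)
    e=568.8+.0536*X[...,1]
    m=(p.min(-1)>170)&(d>0)&(X[...,0]>e+6)&(X[...,0]<e+26)&(X[...,1]>ymin)&(X[...,1]<ymax)&(X[...,2]>60)&(X[...,2]<300)
    z=X[m][:,2]; return len(z),np.median(z).round(2),z.std().round(2)
if __name__=="__main__":
    for f in sys.argv[1:]:
        z=np.load(f+".npz"); print(f,lipz(f[:-1],z['p'],z['d']))
E
python3 liph.py side0 top0 side1 top1 side3
```

```text
t 19.5 q [ 0.25   0.417  2.294  3.234  0.894 -1.673] tcp [597.2 252.5  80.3] F [-1.8  0.4 -2.8]
elev -14.2 head 10.1 jaw [ 0.19 -0.98  0.06] vel [-0.   -0.17  0.05  0.01 -0.12 -0.01] w 0.3
side0 (1330, np.float64(91.98), np.float64(1.2))
top0 (1079, np.float64(92.04), np.float64(1.71))
side1 (1342, np.float64(92.03), np.float64(1.25))
top1 (1082, np.float64(91.99), np.float64(1.71))
side3 (1355, np.float64(103.65), np.float64(1.22))
```

The lip is rising with the fingers, offset about 23 mm, force small. While the clock is paused I'll refine the mark height.

```bash
cat > mark.py <<'E'
from h import *
def plane(C,u,v):
    o,d=ray(C,u,v); # x - .0536 y = 568.8+38.05
    n=np.array([1,-.0536,0]); s=(606.85-n@o)/(n@d); return o+s*d
for n in ("side","top"):
    z=np.load(n+"0.npz");g=z['p'].astype(float).mean(-1);C=cam(n)
    for nm,yc in (("L",57.5+280),("R",57.5-280)):
        for hy in (-12,-6,0,6,12):
            y=yc+hy; zs=np.arange(185,255,.5); v=[]
            for q in zs:
                u,w=proj(C,[606.85+.0536*y,y,q]); 
                v.append(cv2.getRectSubPix(g.astype(np.float32),(1,1),(u,w))[0,0])
            v=np.array(v); b=np.percentile(v,70); wt=np.clip(b-v-25,0,None)
            print(n,nm,hy,'base',b.round(),'min',v.min().round(),'centroid',(wt@zs/wt.sum()).round(1),'width',(np.clip((b-v)/(b-v.min()),0,1)>.5).sum()*.5)
E
python3 mark.py
```

```text
side L -12 base 173.0 min 11.0 centroid 213.8 width 12.5
side L -6 base 174.0 min 16.0 centroid 213.7 width 13.0
side L 0 base 173.0 min 11.0 centroid 213.6 width 13.0
side L 6 base 175.0 min 6.0 centroid 213.7 width 12.0
side L 12 base 176.0 min 17.0 centroid 213.4 width 12.5
side R -12 base 175.0 min 13.0 centroid 214.1 width 12.5
side R -6 base 174.0 min 14.0 centroid 214.0 width 11.5
side R 0 base 174.0 min 17.0 centroid 213.6 width 12.5
side R 6 base 176.0 min 8.0 centroid 213.7 width 12.5
side R 12 base 176.0 min 6.0 centroid 213.9 width 12.5
top L -12 base 141.0 min 64.0 centroid 208.6 width 16.0
top L -6 base 141.0 min 66.0 centroid 208.4 width 15.5
top L 0 base 141.0 min 65.0 centroid 208.6 width 17.0
top L 6 base 142.0 min 61.0 centroid 208.2 width 16.5
top L 12 base 141.0 min 64.0 centroid 207.6 width 16.5
top R -12 base 142.0 min 72.0 centroid 208.7 width 18.0
top R -6 base 143.0 min 70.0 centroid 208.1 width 18.0
top R 0 base 142.0 min 63.0 centroid 208.1 width 17.5
top R 6 base 144.0 min 67.0 centroid 207.9 width 17.0
top R 12 base 144.0 min 61.0 centroid 207.5 width 17.0
```

```bash
cat > mark2.py <<'E'
from liph import *
from h import *
for n in ("side","top"):
    z=np.load(n+"0.npz");p=z['p'];d=z['d'];X=X_of(n,p,d);C=cam(n)
    pl=[]
    for nm,yc in (("L",337.5),("R",-222.5)):
        vals=[]
        for y in np.arange(yc-13,yc+14,3):
            for q in list(range(130,200,4))+list(range(235,300,4)):
                u,v=np.round(proj(C,[605.5+.0536*y,y,q])).astype(int)
                if 0<=u<512 and 0<=v<384 and d[v,u]>0 and p[v,u].min()>90: 
                    x=X[v,u]; vals.append(x[0]-.0536*x[1])
        vals=np.array(vals); print(n,nm,len(vals),'plane x0 med',np.median(vals).round(2),'sd',vals.std().round(2))
        x0=np.median(vals)
        g=p.astype(np.float32).mean(-1);cs=[];dz=[]
        for y in np.arange(yc-12,yc+13,3):
            zs=np.arange(195,245,.5)
            uv=np.array([proj(C,[x0+.0536*y,y,q]) for q in zs])
            v=cv2.remap(g,uv[:,0].astype(np.float32),uv[:,1].astype(np.float32),cv2.INTER_LINEAR).ravel()
            b=np.percentile(v,75);wt=np.clip(b-v-25,0,None);cs.append(wt@zs/wt.sum())
        print('   mark z',np.mean(cs).round(2),np.std(cs).round(2))
    # lip edges
    pp=p.astype(int)
    m=(pp.min(-1)>190)&(abs(X[...,2]-92)<5)&(X[...,1]>-150)&(X[...,1]<280)&(X[...,0]>540)
    r=X[m][:,0]-.0536*X[m][:,1]; print('lip x0 pct',np.percentile(r,[0.5,2,4,96,99]).round(1))
E
python3 mark2.py
```

```text
side L 314 plane x0 med 606.28 sd 0.51
   mark z 214.75 0.16
side R 314 plane x0 med 605.57 sd 0.57
   mark z 216.3 0.22
lip x0 pct [567.4 568.  568.7 604.4 605.7]
top L 315 plane x0 med 604.76 sd 0.49
   mark z 215.88 0.48
top R 314 plane x0 med 604.78 sd 0.42
   mark z 215.86 0.32
lip x0 pct [567.5 568.2 569.  603.4 604.6]
```

Mark ≈ 215.7 (side 214.8–216.3, top 215.9), so the lip's top face should end at ≈ 219.7. I'll lift most of the way and slow down well before it so the window doesn't coast.

Request:
carry_out(
  targets=[
    [0,0,0.8,0,-1],
    [0,0,1,0,-1],
    [0,0,1,0,-1],
    [0,0,1,0,-1],
    [0,0,1,0,-1],
    [0,0,1,0,-1],
    [0,0,1,0,-1],
    [0,0,0.9,0,-1],
    [0,0,0.7,0,-1],
    [0,0,0.5,0,-1],
    [0,0,0.4,0,-1],
    [0,0,0.3,0,-1],
    [0,0,0.2,0,-1],
    [0,0,0,0,-1],
    [0,0,0,0,-1],
  ],
)

```text
clock: 21.05
tcp_pos: [599.1, 252.2, 179.5]
ee_rot: [0.782, 0.093, 0.615, -0.035]
force: [-2.3, 0.3, -1.4]
gripper_width: 0.3
```

```bash
python3 - <<'E'
from h import *
st()
for n in ("side","top"):
    p,d=snapshot(n); cv2.imwrite(f"pics/{n}4.png",p[:,:,::-1]);np.savez(f"{n}4.npz",p=p,d=d)
E
python3 liph.py side4 top4
```

```text
t 21.05 q [ 0.249  0.078  2.356  3.266  0.623 -1.716] tcp [599.1 252.2 179.5] F [-2.3  0.3 -1.4]
elev -13.9 head 10.0 jaw [ 0.188 -0.98   0.06 ] vel [ 0.  0. -0.  0. -0.  0.] w 0.3
side4 (1473, np.float64(203.51), np.float64(0.97))
top4 (1362, np.float64(203.52), np.float64(1.45))
```

View pics/side4.png

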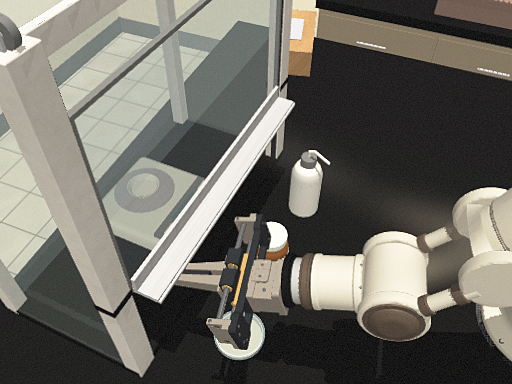

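The lip top is at 203.5 in both views, so about 16 mm remains. I'll continue slowly.

Request:
carry_out(
  targets=[
    [0,0,0.3,0,-1],
    [0,0,0.3,0,-1],
    [0,0,0.3,0,-1],
    [0,0,0.2,0,-1],
    [0,0,0.2,0,-1],
    [0,0,0.1,0,-1],
    [0,0,0,0,-1],
    [0,0,0,0,-1],
  ],
)

```text
clock: 21.95
tcp_pos: [599.0, 252.3, 193.7]
ee_rot: [0.782, 0.093, 0.615, -0.035]
force: [-0.7, -0.2, -2.1]
gripper_width: 0.5
```

```bash
python3 - <<'E'
from h import *
st()
for n in ("side","top"):
    p,d=snapshot(n); cv2.imwrite(f"pics/{n}5.png",p[:,:,::-1]);np.savez(f"{n}5.npz",p=p,d=d)
E
python3 liph.py side5 top5; sed 's/"0.npz"/"5.npz"/; s/range(130,200,4)/range(140,180,4)/' mark2.py > m5.py; python3 m5.py
```

```text
t 21.95 q [ 0.249  0.032  2.36   3.274  0.582 -1.725] tcp [599.  252.3 193.7] F [-0.7 -0.2 -2.1]
elev -13.9 head 10.0 jaw [ 0.188 -0.98   0.06 ] vel [ 0.  0. -0. -0.  0.  0.] w 0.5
side5 (1492, np.float64(217.69), np.float64(1.02))
top5 (1397, np.float64(217.7), np.float64(1.45))
side L 243 plane x0 med 606.22 sd 0.49
   mark z 214.86 0.18
side R 242 plane x0 med 604.95 sd 13.52
   mark z 217.42 0.37Traceback (most recent call last):
  File "m5.py", line 25, in <module>
    r=X[m][:,0]-.0536*X[m][:,1]; print('lip x0 pct',np.percentile(r,[0.5,2,4,96,99]).round(1))
                                                    ~~~~~~~~~~~~~^^^^^^^^^^^^^^^^^^^
    return _quantile_unchecked(
        a, q, axis, out, overwrite_input, method, keepdims, weights)
    return _ureduce(a,
                    func=_quantile_ureduce_func,
    ...<5 lines>...
                    overwrite_input=overwrite_input,
                    method=method)
    r = func(a, **kwargs)
    result = _quantile(arr,
                       quantiles=q,
    ...<2 lines>...
                       out=out,
                       weights=wgt)
    slices_having_nans = np.isnan(arr[-1, ...])
                                  ~~~^^^^^^^^^
IndexError: index -1 is out of bounds for axis 0 with size 0
```

Lip front is at 213.7 against 215.7 for the mark, so I'll add 2 mm.

Request:
carry_out(
  targets=[
    [0,0,0.1,0,-1],
    [0,0,0.1,0,-1],
    [0,0,0,0,-1],
    [0,0,0,0,-1],
  ],
)

```text
clock: 22.45
tcp_pos: [598.8, 252.3, 195.3]
ee_rot: [0.782, 0.093, 0.615, -0.035]
force: [0.2, -0.7, -1.5]
gripper_width: 0.4
```

```bash
python3 - <<'E'
from h import *
st()
for n in ("side","top"):
    p,d=snapshot(n); np.savez(f"{n}6.npz",p=p,d=d)
E
python3 liph.py side6 top6
python3 - <<'E'
from tr import *
from h import status
q=status.state()['q'].copy()
for r in [[0,0,-1,0]]*3+[[-3,-.4,-.3,0]]*5: q=step(q,r); print(*info(q))
E
```

```text
t 22.45 q [ 0.249  0.025  2.361  3.275  0.575 -1.727] tcp [598.8 252.3 195.3] F [ 0.2 -0.7 -1.5]
elev -14.0 head 10.0 jaw [ 0.188 -0.98   0.06 ] vel [-0.  0. -0. -0. -0.  0.] w 0.4
side6 (1489, np.float64(219.23), np.float64(0.98))
top6 (1414, np.float64(219.16), np.float64(1.45))
q [ 0.25  0.06  2.36  3.27  0.6  -1.72] w [291. 198. 262.] tcp [598. 252. 184.] el -14.0 hd 10.0 jawz 0.06 xz 0.97
q [ 0.25  0.09  2.36  3.26  0.63 -1.71] w [291. 198. 252.] tcp [598. 252. 174.] el -14.0 hd 10.0 jawz 0.06 xz 0.97
q [ 0.25  0.12  2.35  3.26  0.66 -1.71] w [291. 198. 242.] tcp [598. 252. 164.] el -14.0 hd 10.0 jawz 0.06 xz 0.97
q [ 0.26  0.07  2.42  3.27  0.68 -1.72] w [261. 194. 239.] tcp [568. 248. 161.] el -14.0 hd 10.0 jawz 0.06 xz 0.97
q [ 0.28  0.01  2.49  3.29  0.7  -1.73] w [231. 190. 236.] tcp [538. 244. 158.] el -14.0 hd 10.0 jawz 0.06 xz 0.97
q [ 0.29 -0.05  2.56  3.32  0.71 -1.74] w [201. 186. 233.] tcp [508. 240. 155.] el -14.0 hd 10.0 jawz 0.06 xz 0.97
q [ 0.32 -0.11  2.63  3.35  0.72 -1.76] w [171. 182. 230.] tcp [478. 236. 152.] el -14.0 hd 10.0 jawz 0.06 xz 0.97
q [ 0.35 -0.18  2.7   3.4   0.72 -1.79] w [141. 179. 226.] tcp [449. 233. 148.] el -14.0 hd 10.0 jawz 0.06 xz 0.97
```

Lip front is at 215.2, within about 0.5 mm of the mark. Now down and away.

Request:
carry_out(
  targets=[
    [0,0,-0.6,0,-1],
    [0,0,-1.2,0,-1],
    [0,0,-1.2,0,-1],
    [-2,0,-0.3,0,-1],
    [-3,0,-0.3,0,-1],
    [-3,0,-0.3,0,-1],
    [-3,0,-0.3,0,-1],
    [-2,0,0,0,-1],
    [0,0,0,0,-1],
    [0,0,0,0,-1],
  ],
)

```text
clock: 23.55
tcp_pos: [469.6, 252.7, 154.4]
ee_rot: [0.782, 0.093, 0.616, -0.035]
force: [0.5, 0.5, -0.5]
gripper_width: 0.5
```

```bash
python3 - <<'E'
from h import *
st()
for n in ("side","top"):
    p,d=snapshot(n); cv2.imwrite(f"pics/{n}7.png",p[:,:,::-1]);np.savez(f"{n}7.npz",p=p,d=d)
a=np.hstack([cv2.imread("pics/side7.png"),cv2.imread("pics/top7.png")]);cv2.imwrite("pics/c7.png",cv2.resize(a,(800,300)))
E
python3 liph.py side7 top7
```

```text
t 23.55 q [ 0.398 -0.093  2.617  3.468  0.733 -1.825] tcp [469.6 252.7 154.4] F [ 0.5  0.5 -0.5]
elev -13.8 head 10.1 jaw [ 0.189 -0.98   0.06 ] vel [-0.01  0.01 -0.03  0.   -0.   -0.  ] w 0.5
side7 (1494, np.float64(219.21), np.float64(0.99))
top7 (1415, np.float64(219.31), np.float64(1.49))
```

View pics/c7.png

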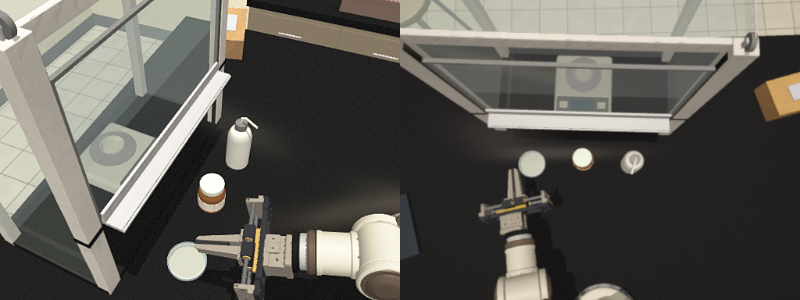

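The window held at 219.2–219.3 lip top, and the hand is clear, touching nothing. A quick check on the bystanders, then I'll hand in.

```bash
python3 - <<'E'
from h import *
a=np.load("top0.npz")['p'].astype(int);b=np.load("top7.npz")['p'].astype(int)
for nm,(u,v) in dict(dish=(169,210),jar=(234,204),bottle=(297,208)).items():
    r=[]
    for im in (a,b):
        w=im[v-22:v+23,u-22:u+23].mean(-1)>100; ys,xs=np.nonzero(w); r.append((xs.mean().round(2),ys.mean().round(2),w.sum()))
    print(nm,r)
print(arm.finish_job())
E
```

```text
dish [(np.float64(21.29), np.float64(21.32), np.int64(954)), (np.float64(19.83), np.float64(22.51), np.int64(1016))]
jar [(np.float64(21.23), np.float64(20.64), np.int64(596)), (np.float64(21.11), np.float64(20.45), np.int64(572))]
bottle [(np.float64(21.95), np.float64(21.07), np.int64(673)), (np.float64(21.97), np.float64(21.09), np.int64(664))]
the job is handed in; nothing more can be done
None
```

The dish centroid shifted by about 1.5 px with 62 extra pixels. That is probably the finger entering the crop, so I'll check the saved pictures.

```bash
python3 - <<'E'
import numpy as np
for f in ("top0","top1","top7"):
    im=np.load(f+".npz")['p'].astype(int).mean(-1); w=im[188:232,155:192]>100
    w=w[:, :]; ys,xs=np.nonzero(w); print(f,'right edge',xs.max(),'top',ys.min(), 'row22 span',np.nonzero(w[12])[0][[0,-1]],'col20',np.nonzero(w[:,20])[0][[0,-1]])
E
```

```text
top0 right edge 30 top 5 row22 span [ 0 28] col20 [ 6 37]
top1 right edge 30 top 5 row22 span [ 0 28] col20 [ 6 36]
top7 right edge 30 top 5 row22 span [ 0 28] col20 [ 6 36]
```

The window is open with its lip level with the tape, and the job is handed in at about 23.7 s on the clock, under the 40 s limit.

**What I did:** Moves only allow turning about the vertical, so I tilted the tool by driving the arm against its reach limit. That left it about 14° below horizontal with the jaw nearly level. I put the shut fingertips under the lip over the dish, pushed the window up from beneath in slowing steps, then lowered the hand and backed it out.

**Last checks:**
- **Lip height:** the lip's front point is at about 215.2 mm in both the side and top views. It was unchanged after the hand left.
- **Mark height:** the tape reads about 215.7 mm on average. Single readings before the push were 214.8 to 216.3 mm. A repeat with the lip raised gave 214.9 mm on the left post and 217.4 mm on the right. The right reading was noisy, and the script stopped before it reached the top view. So the lip is level to roughly 1–2 mm.
- **Forces:** the largest reading I saw was about 11 N, during the fast arm move at the start. While lifting it was under 4 N, and after backing off about 1 N with nothing in contact.
- **Bystanders:** the jar and wash bottle did not move. The dish's first check showed a shift of about 1.5 px because the finger was in the crop. Its edges matched the starting picture to within 1 px. I made that second dish check after handing in.

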